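# Press a wheel bearing home and hold the lever down

## Robot

A 7-joint arm with a two-finger parallel gripper is mounted at the origin on the work surface. World frame = base frame: x ahead of the robot, y to its left, z up, the work surface at z = 0. Lengths are in m, angles in degrees, forces in N, time in s.
With the tool pointing down it reaches from about 0.425 to 0.875 m from the base axis. Payload 4.7 kg.
Tool frame: the origin (TCP) lies midway between the tips of the shut fingers; the grasp point (between the pads) lies 19 mm behind it; z points along the fingers, y is the line along which they close (so a half turn about z gives the same grasp; the last joint's range is limited). The gripper opens to 87 mm and grips with 3 to 60 N. Pads are 19 mm wide; open, the fingers measure 117 mm over their backs; the gripper's body (75 mm by 190 mm) begins 51 mm behind the grasp point.
Start: joints at [-76.083, 18.392, -4.016, 83.108, 1.295, 78.541, -3.26], TCP at [0.147, 0.633, 0.202] pointing down, gripper open.
Joint ranges: [-163.93, 163.93], [-17.29, 119.83], [-79.2, 71.16], [3.27, 140.29], [-89.18, 269.18], [5.43, 117.66], [-154.24, 154.24]. Speed limits (degrees/s): [147.25, 147.25, 180, 180, 180, 180, 180].

## Interface

Orientations are given as [roll, pitch, yaw] about the fixed x, y, z axes, in that order (R = Rz(yaw) Ry(pitch) Rx(roll)).
In Python, from cell import env gives the robot as it stands. The module is installed in compiled form; this text tells all that it offers.
- The arm moves only by the tool step_arm, never from a script. Its argument "rows" is a list of rows, each an object with "angular": the turn, a rotation vector about the tool's x, y, z in units of pi rad (1.0 is pi rad), a list of three; "slide": the shift along the tool's x, y, z in units of 500 mm (1.0 is 500 mm), a list of three; "jaw": the opening, from 0 (shut) to 1 (fully open). A call has 1 to 10 rows; each row shifts and turns the commanded pose from where the row before left it, along the tool's axes as they then stand; what a row does not reach is not made up. A row lasts 1/8 s, in which the tool goes at most 62.5 mm and 10.7 degrees, less where a joint would pass 70% of its speed; a pose out of reach is approached as far as the arm can. A call with a number of a shift or a turn outside -1 to 1 is refused whole. A call with a gripper value outside its range is refused whole. The fingers move at their own pace and stop on an object; "newtons" is the grip in N (left out, the last holds). Time passes only in rows, so rows that do not move let the fingers close. It gives the time, the measured TCP pose, the force, the opening and the grip force at its end, in the units of the state.
- env.get_obs(): the state, without advancing time (a new reading comes with each control period).
- env.read_camera(name): name is "side" or "top" or "wrist"; returns the picture (400x640x3 uint8, red, green, blue); there is no depth.
- env.camera_info(name): a dict with "fx", "fy", "cx", "cy" (pixels), "R" (3x3) and "t" (3): a world point X has camera coordinates R X + t. Camera axes: x right, y down, z forward; pixel columns grow to the right and rows downward; lengths in m; the calibration is good to about 2 mm. A picture is of the moment at which its call begins: read the wrist's pose just before it. camera_info takes no time and is no camera call; for the wrist camera it gives the pose at the moment of the call.
- env.sign_off(): hands the job in; it is judged then, once.
The state is a dict: "time_s": time; "qpos": joint angles; "joint_velocities": joint speeds; "effort": joint torques, N m; "tool_pos": TCP position; "tool_rot": TCP orientation; "force": force on the tool from outside, world axes, zero at the start; "wrist_torque": the same for the moment, N m; "grip_width": finger opening in m; "grasp_force": force on a finger pad.
Only numpy, scipy, OpenCV 4.12 (cv2) and the standard library are available. Lean on these libraries where they do the work, as an engineer would, in place of code of your own. Each camera call takes 0.05 s, during which the arm holds its last target. There are 200 camera calls.

## Task

With the press lever still latched upright, take the larger of the two ball bearings from the white tile and slide it onto the upright shaft in the bench press, all the way down to its shoulder, and let go of it. Then flip the press's safety catch off by its thumb tail, take the lever by its cross grip, pull it down until its feet bear on the bearing and keep it pressed firmly there so that the circlip can be fitted: finish while still holding the lever down. Leave everything else on the bench where it is.

Things in the scene. Friction and masses are not known exactly. Their poses are not given: they have to be found in the camera images.
- press: Dark iron bench lever press, fixed; base plate 200 x 160 x 20 mm. Origin: on the bench under the upright shaft's axis; z up; +x points from shaft to lever hinge (100 mm, on the side far from the robot); the catch is on its -y side. Place and yaw vary (yaw to 0.25 rad either way). Hinge cheeks rise to 109 mm; the catch post, 20 mm wide, stands at x +95, y -75 mm and rises to 216 mm.
- bearing: The larger ball bearing, to be put on the shaft: steel ring, outside 42 mm, bore 15 mm, 13 mm high, about 80 g, lying flat on the tile. Origin: centre of its underside; z along its axis, up. On the shoulder its origin is 50 mm above the bench.
- small_bearing: The smaller ball bearing, outside 30 mm, bore 10 mm, 9 mm high, also on the tile; to be left there. Origin: centre of its underside.
- collar: Plain steel spacer collar, outside 28 mm, bore 17 mm, 22 mm high, standing on the tile; to be left there. Origin: centre of its underside.
- tile: White ceramic tile 200 x 200 x 8 mm, the parts rest, stuck to the bench; its top is 8 mm above the bench. Origin: centre of its underside. The three parts on it lie about 100 mm apart or more, in changing order.
- lever (a joint): Press lever angle, rad: 0 = upright (1.5 rad above level), grows as it is pulled down towards the robot; 1.5 = level, its feet bearing on a bearing that sits on the shoulder; end stop 1.56 with nothing under it. A spring lifts it when let go: at the grip about 2 N upright, 9 N level; 15 to 20 N at the grip is a firm hold. With the catch on it moves under 0.06 rad.
- lever_hinge (a point): A point on the lever's hinge axis (parallel to the press's y), 100 mm behind the shaft (+x of the press) and 88 mm above the bench. The lever's two flat bars, 20 mm apart, pass either side of the shaft when it is down.
- catch (a joint): Safety catch angle, rad: 0 to 0.08 = on, its steel finger level across the robot side of a stud on the lever and blocking it; grows as the tail is pushed down and the finger rises; 0.85 = fully off, at its stop. It stays where it is put (pivot friction, under 2 N at the tail).
- catch_pivot (a point): The catch's pivot, 203 mm above the bench at x = +81 mm, y = -75 mm of the press; its axis runs along the press's x. The finger reaches 57 mm from it towards the press's +y.
- catch_tail (a point): Middle of the upper face of the thumb pad on the catch's tail (pad 20 x 24 mm, 7 mm thick), 48 mm from the pivot towards the press's -y. With the catch on, the tail slopes up outwards by 0.3 rad (pad about 220 mm above the bench); at the stop it slopes down by 0.55 rad (pad about 180 mm above the bench).
- caliper: Aluminium brake caliper, 80 x 136 x 52 mm, a bystander. Origin: centre of its underside.
- extension_bar: Steel socket extension bar, 250 mm long, 22 mm at its thickest, lying down, a bystander. Origin: under its middle.
- jerry_can: Red plastic jerry can, closed and empty, 125 x 190 x 255 mm, a bystander. Origin: centre of its underside.
- socket: Steel socket, 26 mm across and 38 mm high, standing, a bystander.
- shaft_shoulder (a point): Centre of the flat top of the shaft's shoulder (24 mm diameter), 50 mm above the bench, where the bearing must sit. Above it: bearing seat 13 mm in diameter up to 75 mm above the bench, taper up to 81 mm, threaded end 9 mm in diameter up to 100 mm. Below the shoulder: 46 mm square clamp block, its top 35 mm above the bench.
- lever_arm: The steel press lever with its stirrup and grip. Under its two flat bars are two round-nosed feet, one either side of the shaft, 100 mm from the hinge along the lever and 25 mm below its centre line, which press on the bearing's upper face. Origin on the hinge axis; its x points from the grip to the hinge, its y along the hinge axis.
- grip_center (a point): Middle of the lever's black cross grip, a cylinder 24 mm in diameter and 78 mm long along the press's y, which turns freely on its pin; 190 mm from the hinge axis, between the two arms of a steel stirrup that joins 45 mm behind it (towards the hinge). About 278 mm above the bench when the lever is upright, 88 mm when level.
Not all that is in view belongs to the job. What is shaped like the bearing but purple or turquoise is not meant.

How it is judged (in metres and radians):
On the way, in this order (a step that is already met when the one before it is completed fails the run):
1. the larger bearing sits on the shaft, down on the shoulder and let go, with the lever still latched upright (horizontal distance between bearing and press below 0.004 m and z of bearing in the frame of press between 0.045 and 0.053 m and angle between bearing's own z axis and vertical below 0.12 rad and contact force between the fingers and bearing below 0.3 N and value of joint catch below 0.2 rad and value of joint lever below 0.12 rad), for 0.2 s.
2. the safety catch is flipped off while the lever is still up (value of joint catch above 0.5 rad and value of joint lever below 0.15 rad), for 0.1 s.
At the end, for the whole second after the job is handed in: The larger bearing is flat on the shaft, within 4 mm of its axis and 2.5 mm of the shoulder; the catch is off (over 0.5 rad); the lever is down (over 1.42 rad), its feet press the bearing with over 6 N and the gripper holds the lever (over 4 N) through the last second (horizontal distance between bearing and press below 0.004 m and z of bearing in the frame of press between 0.045 and 0.0525 m and angle between bearing's own z axis and vertical below 0.08 rad and value of joint catch above 0.5 rad and value of joint lever above 1.42 rad and contact force between lever_arm and bearing above 6 N and contact force between the fingers and lever_arm above 4 N); the arm keeps its last pose, push and grip.
It fails at once if another thing on the bench is moved more than 2 cm (distance of any of small_bearing, collar, caliper, extension_bar, jerry_can, socket from where it was at the start of the episode above 0.02 m).
It also fails if it takes over 69 s, if anything falls off the work surface, if the arm or the gripper's body presses on something with over 40 N, if the wrist force passes 120 N, or if a joint passes its speed limit or range.

## Working session

There is one attempt and no reset: what is moved stays moved. The work goes in short steps, Python scripts to look and compute and a tool call to move; the robot and the scene stay as the last step left them, time stands still between calls to the robot, and variables do not carry over. Pictures are saved under pics/ and viewed, at most 10 in all, crops included, and the job is handed in when it is done.

Besides the shell and the picture viewer there is one more tool, called after "Emit:" as name([rows], argument=value, ...), one row to a line, values as JSON. step_arm: Moves the arm, as the interface text tells. Shifts and turns lie within -1 to 1; 1 stands for 500 mm of shift or pi rad of turn. Its arguments: {"type":"object","properties":{"rows":{"type":"array"},"newtons":{"type":"number"}},"required":["rows"]}

```bash
mkdir -p pics; cat > h.py <<'E'
import numpy as np, cv2
from cell import env
from scipy.spatial.transform import Rotation as Ro
def shot(n,f=None):
    c=env.camera_info(n); im=env.read_camera(n)
    if f: cv2.imwrite('pics/'+f,cv2.cvtColor(im,cv2.COLOR_RGB2BGR))
    return im,c
def ray(c,u,v):
    R=np.array(c['R']);t=np.array(c['t'])
    return -R.T@t, R.T@np.array([(u-c['cx'])/c['fx'],(v-c['cy'])/c['fy'],1])
def onz(c,u,v,z):
    o,d=ray(c,u,v); return o+d*(z-o[2])/d[2]
def proj(c,X):
    p=np.array(c['R'])@np.array(X)+np.array(c['t']); return np.array([c['fx']*p[0]/p[2]+c['cx'],c['fy']*p[1]/p[2]+c['cy']])
def rel(target,rpy=None):
    "slide (units) and rotvec (units pi) in tool axes"
    s=env.get_obs(); R=Ro.from_euler('xyz',s['tool_rot'],degrees=True)
    print('pos',np.round(s['tool_pos'],4),'rot',np.round(s['tool_rot'],2),'t',s['time_s'])
    d=R.inv().apply(np.array(target)-s['tool_pos'])
    print('slide mm',np.round(d*1000,1),'units',np.round(d/.5,4))
    if rpy is not None: print('ang units',np.round((R.inv()*Ro.from_euler('xyz',rpy,degrees=True)).as_rotvec()/np.pi,4))
E
python3 - <<'E'
from h import *
import pickle
a,ca=shot('top','top0.png'); b,cb=shot('side','side0.png')
pickle.dump((ca,cb),open('cams.pkl','wb'))
print(ca);print(cb);print(env.get_obs())
E
```

```text
{'fx': 473.3364932788651, 'fy': 473.3364932788651, 'cx': 322.67396027325424, 'cy': 189.80805629525207, 'R': array([[-6.28130383e-02, -9.98024850e-01, -9.59913063e-04],
       [-9.73029062e-01,  6.14537252e-02, -2.22346315e-01],
       [ 2.21966138e-01, -1.30322243e-02, -9.74967279e-01]]), 't': array([0.06576862, 0.56342701, 1.21974612])}
{'fx': 424.43641847987226, 'fy': 424.43641847987226, 'cx': 315.5655446382685, 'cy': 196.9353075229175, 'R': array([[ 0.94006832, -0.34025723,  0.02228404],
       [-0.21299898, -0.63699702, -0.74085507],
       [ 0.26627616,  0.6917079 , -0.67129516]]), 't': array([-0.48100946,  0.28474566,  1.01022157])}
{'time_s': 0.1, 'qpos': array([-76.08387931,  18.43504239,  -4.01468971,  83.16812189,
         1.29456349,  78.54180373,  -3.26006888]), 'joint_velocities': array([-0.077792  , -0.05859947, -0.03826838, -0.16599579,  0.00621204,
        0.09197984, -0.02808421]), 'effort': array([-6.57928649e-04, -4.92569053e+01, -4.05933447e-01, -3.13399208e+01,
       -6.41677575e-02,  3.94299324e-02,  5.96572954e-05]), 'tool_pos': array([0.14734908, 0.63252513, 0.20116636]), 'tool_rot': array([-1.79900238e+02,  5.36239389e-03,  1.66892528e+02]), 'force': array([-0.20447213, -0.22587594, -1.03121125]), 'wrist_torque': array([ 0.00107993,  0.02921238, -0.03169289]), 'grasp_force': 0.0, 'grip_width': 0.08703558884496505}
```

View pics/top0.png

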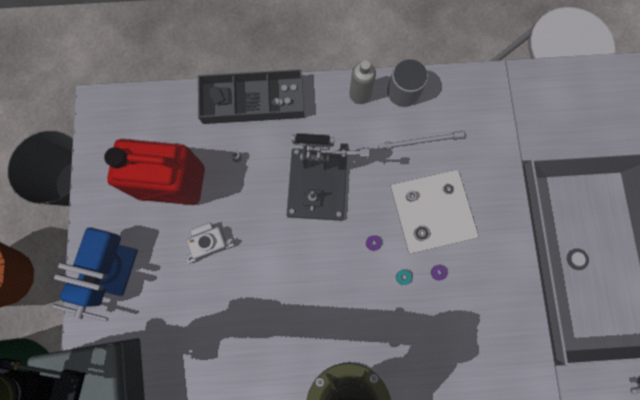

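View pics/side0.png

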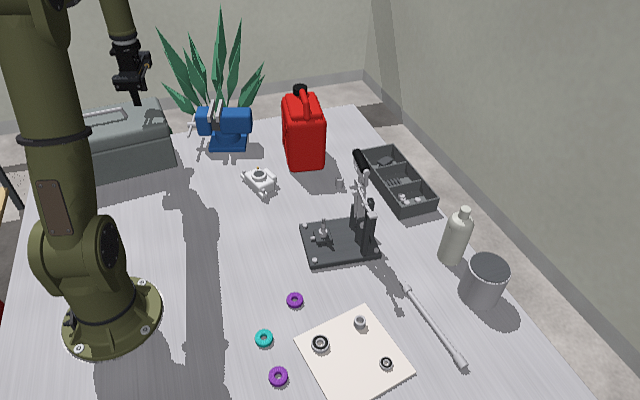

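Top view: press plate around (318,185) with the lever upright towards (312,140). The tile is at (435,211). Candidates on the tile are rings at (422,233), (448,188) and (413,196). The purple and turquoise rings at (374,243), (404,277) and (439,272) are not meant. Next I measure the ring sizes and confirm in one crop.

```bash
python3 - <<'E'
from h import *
import pickle
ca,cb=pickle.load(open('cams.pkl','rb'))
a=cv2.imread('pics/top0.png'); b=cv2.imread('pics/side0.png')
def crop(im,x,y,w,h,s): return cv2.resize(im[y:y+h,x:x+w],None,fx=s,fy=s,interpolation=cv2.INTER_CUBIC)
A=crop(a,270,120,220,140,3.6); 
B=crop(b,290,190,130,190,3); 
P=cv2.resize(B,(410,600))
cv2.imwrite('pics/cropA.png',A)
# rings on tile: dark-ish/gray blobs inside the tile
for n,im,c in(('top',a,ca),('side',b,cb)):
    hsv=cv2.cvtColor(im,cv2.COLOR_BGR2HSV)
    tile=((hsv[...,2]>190)&(hsv[...,1]<30)).astype(np.uint8)*255
    if n=='side': tile=((hsv[...,2]>215)&(hsv[...,1]<40)).astype(np.uint8)*255
    cs,h=cv2.findContours(tile,cv2.RETR_CCOMP,cv2.CHAIN_APPROX_NONE)
    i=max(range(len(cs)),key=lambda k:cv2.contourArea(cs[k]) if (n=='top' or cv2.boundingRect(cs[k])[1]>280) else 0)
    m=cv2.moments(cs[i]);hull=cv2.minAreaRect(cs[i])
    print(n,'tile',hull, onz(c,*hull[0],.008))
    for k in range(len(cs)):
        if h[0][k][3]==i and cv2.contourArea(cs[k])>20:
            r=cv2.boundingRect(cs[k]); e=cv2.fitEllipse(cs[k])
            print('  hole',np.round(e[0],1),np.round(e[1],1),'area',cv2.contourArea(cs[k]),'z15',np.round(onz(c,*e[0],.0145),4))
# press plate, dark
hsv=cv2.cvtColor(a,cv2.COLOR_BGR2HSV)
d=(hsv[...,2]<85).astype(np.uint8)*255; d[:150]=0;d[225:]=0;d[:,:270]=0;d[:,370:]=0
cs,_=cv2.findContours(d,cv2.RETR_EXTERNAL,cv2.CHAIN_APPROX_NONE)
k=max(cs,key=cv2.contourArea); r=cv2.minAreaRect(k); bx=cv2.boxPoints(r); print('plate',r)
for p in bx: print(np.round(p,1),np.round(onz(ca,*p,.02),4))
E
```

```text
Traceback (most recent call last):
ValueError: max() iterable argument is empty
```

View pics/cropA.png

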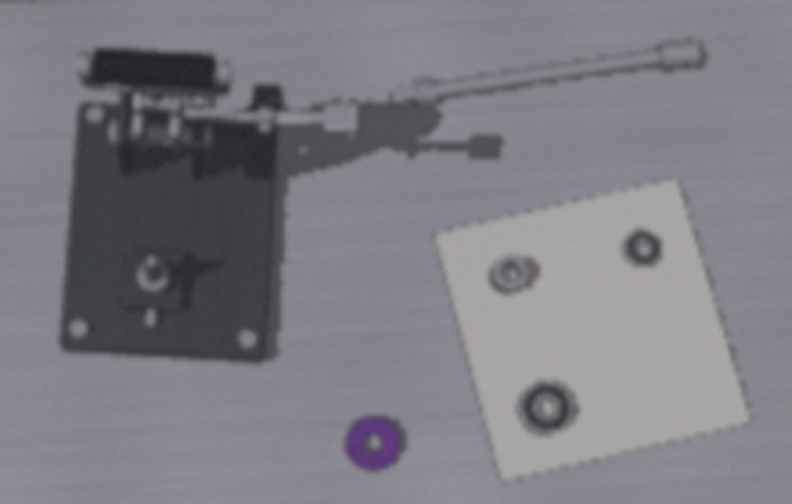

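The crop confirms three parts on the tile. The widest ring, at crop (547,406), which is image (422,233), is the larger bearing. The small bearing is at (448,188), and the taller collar at (413,196). I'll fix the thresholds and measure.

```bash
python3 - <<'E'
from h import *
import pickle
ca,cb=pickle.load(open('cams.pkl','rb'))
a=cv2.imread('pics/top0.png'); b=cv2.imread('pics/side0.png')
hsv=cv2.cvtColor(a,cv2.COLOR_BGR2HSV)
for n,im,c,box in(('top',a,ca,(385,165,100,95)),('side',b,cb,(285,295,140,105))):
    x,y,w,h=box; g=cv2.cvtColor(im,cv2.COLOR_BGR2GRAY)[y:y+h,x:x+w]
    g=cv2.resize(g,None,fx=4,fy=4,interpolation=cv2.INTER_CUBIC)
    L=im[y:y+h,x:x+w].astype(int); th=np.percentile(g,75)*.85
    m=((g<th)*255).astype(np.uint8)
    cs,_=cv2.findContours(m,cv2.RETR_EXTERNAL,cv2.CHAIN_APPROX_NONE)
    print(n,th)
    for k in cs:
        bb=cv2.boundingRect(k)
        if 250<cv2.contourArea(k)<15000 and bb[2]<160:
            e=cv2.fitEllipse(cv2.convexHull(k)); u=(np.array(e[0])+.5)/4-.5+[x,y]
            print(np.round(u,1),np.round(np.array(e[1])/4,1),cv2.contourArea(k)/16,'z.0145',np.round(onz(c,*u,.0145),4))
g=cv2.cvtColor(a,cv2.COLOR_BGR2GRAY)
print(g[200,280:360:4],g[150:230:6,300])
d=((g<90)*255).astype(np.uint8); d[:158]=0;d[230:]=0;d[:,:270]=0;d[:,352:]=0
cs,_=cv2.findContours(d,cv2.RETR_EXTERNAL,cv2.CHAIN_APPROX_NONE)
k=max(cs,key=cv2.contourArea).reshape(-1,2); print(cv2.boundingRect(k))
P=np.array([onz(ca,u,v,.02)[:2] for u,v in k])
np.save('plate.npy',P)
r=cv2.minAreaRect((P*1000).astype(np.float32)); print(r, np.round(cv2.boxPoints(r)))
for u,v in [(62,348),(268,358),(82,100),(153,268),(153,258)]:
    q=(u/3.6+270,v/3.6+120); print(q,onz(ca,*q,.02),onz(ca,*q,.1))
E
```

```text
top 140.25
side 194.65
[288.8 396.1] [ 7.  15.3] 36.46875 z.0145 [ 0.3368 -0.3216  0.0145]
[402.9 392.7] [ 3.7 16.9] 31.90625 z.0145 [ 0.5612 -0.3931  0.0145]
[411.3 392.5] [ 9.6 27.5] 112.78125 z.0145 [ 0.5779 -0.3987  0.0145]
[419.9 388.2] [ 2.5 23.2] 28.875 z.0145 [ 0.5994 -0.3967  0.0145]
[284.3 377.8] [10.8 21.8] 71.84375 z.0145 [ 0.339  -0.2823  0.0145]
[386.1 364.4] [13.9 17.3] 170.9375 z.0145 [ 0.5561 -0.327   0.0145]
[298.8 381.5] [10.6 76.6] 339.09375 z.0145 [ 0.3654 -0.2998  0.0145]
[218.9 188.3] [ 10.1 334.1] 153.4375 z.0145 [0.3195 0.3662 0.0145]
[320.5 345.6] [19.2 23. ] 318.0625 z.0145 [ 0.4366 -0.2389  0.0145]
[383.3 325.5] [ 3.1 14.6] 15.75 z.0145 [ 0.5931 -0.2399  0.0145]
[360.8 325. ] [13.7 20.1] 173.78125 z.0145 [ 0.5436 -0.2215  0.0145]
[309.4 318.3] [ 7.8 24.5] 48.5625 z.0145 [ 0.4361 -0.1655  0.0145]
[420.8 323.8] [ 6.  57.7] 121.5625 z.0145 [ 0.6785 -0.2651  0.0145]
[419.6 302.5] [ 2.6 23.8] 28.875 z.0145 [ 0.706  -0.2126  0.0145]
[408.  302.5] [14.1 47.6] 148.15625 z.0145 [ 0.679  -0.2031  0.0145]
[396.6 307.5] [10.4 30.6] 142.4375 z.0145 [ 0.6455 -0.2066  0.
[... 486 characters left out ...]
87, 158, 65, 63)
((584.92431640625, 38.400550842285156), (172.0403289794922, 180.6183624267578), 82.85497283935547) [[485. -36.]
 [664. -58.]
 [685. 113.]
 [506. 135.]]
(287.22222222222223, 216.66666666666666) [0.50638769 0.13238802 0.02      ] [0.4924976 0.1271057 0.1      ]
(344.44444444444446, 219.44444444444446) [ 0.4886496  -0.02520142  0.02      ] [ 0.47585567 -0.02074512  0.1       ]
(292.77777777777777, 147.77777777777777) [0.70493251 0.10728509 0.02      ] [0.67877285 0.10355406 0.1       ]
(312.5, 194.44444444444446) [0.5648549  0.05886212 0.02      ] [0.54735169 0.05812351 0.1       ]
(312.5, 191.66666666666669) [0.572809   0.05839967 0.02      ] [0.55481423 0.05768964 0.1       ]
```

Emit:
step_arm([
  {"angular": [0, 0, -0.034], "slide": [0, 0, 0], "jaw": 1},
  {"angular": [0, 0, 0], "slide": [-0.076, -0.062, 0], "jaw": 1},
  {"angular": [0, 0, 0], "slide": [-0.076, -0.062, 0], "jaw": 1},
  {"angular": [0, 0, 0], "slide": [-0.076, -0.062, 0], "jaw": 1},
  {"angular": [0, 0, 0], "slide": [-0.076, -0.062, 0], "jaw": 1},
  {"angular": [0, 0, 0], "slide": [-0.076, -0.062, 0], "jaw": 1},
  {"angular": [0, 0, 0], "slide": [-0.076, -0.062, 0], "jaw": 1},
], newtons=20)

```text
time_s: 0.98
tool_pos: [0.352, 0.4192, 0.2018]
tool_rot: [-180.0, -0.0, 173.0]
force: [0.1, 0.7, 0.9]
grip_width: 0.0871
grasp_force: 0.0
```

Emit:
step_arm([
  {"angular": [0, 0, 0], "slide": [-0.047, -0.085, 0], "jaw": 1},
  {"angular": [0, 0, 0], "slide": [-0.047, -0.085, 0], "jaw": 1},
  {"angular": [0, 0, 0], "slide": [-0.047, -0.085, 0], "jaw": 1},
  {"angular": [0, 0, 0], "slide": [-0.047, -0.085, 0], "jaw": 1},
  {"angular": [0, 0, 0], "slide": [-0.047, -0.085, 0], "jaw": 1},
  {"angular": [0, 0, 0], "slide": [-0.047, -0.085, 0], "jaw": 1},
  {"angular": [0, 0, 0], "slide": [-0.006, -0.05, 0], "jaw": 1},
  {"angular": [0, 0, 0], "slide": [-0.006, -0.05, 0], "jaw": 1},
  {"angular": [0, 0, 0], "slide": [0, 0, 0], "jaw": 1},
])

```text
time_s: 2.1
tool_pos: [0.4599, 0.0982, 0.202]
tool_rot: [180.0, -0.0, 172.8]
force: [0.8, 0.4, -0.5]
grip_width: 0.087
grasp_force: 0.0
```

```bash
python3 - <<'E'
from h import *
import pickle
im,c=shot('wrist','w1.png'); pickle.dump(c,open('w1.pkl','wb')); s=env.get_obs()
print(c,s['tool_pos'],s['tool_rot'],s['qpos'],s['time_s'])
E
```

```text
{'fx': 288.04293290247733, 'fy': 288.04293290247733, 'cx': 319.284449250988, 'cy': 196.88995990361371, 'R': array([[ 1.24949981e-01,  9.92162966e-01,  3.89086800e-04],
       [ 9.59360158e-01, -1.20918882e-01,  2.54964137e-01],
       [ 2.53013022e-01, -3.14844895e-02, -9.66950432e-01]]), 't': array([-0.15485779, -0.46134538,  0.27661328])} [0.45980291 0.09987682 0.20203934] [ 1.79962066e+02 -1.45432762e-02  1.72922648e+02] [-38.99219093  -4.58464143  22.46965996 108.26993427   1.76262368
  75.97244205  65.9080253 ] 2.15
```

View pics/w1.png

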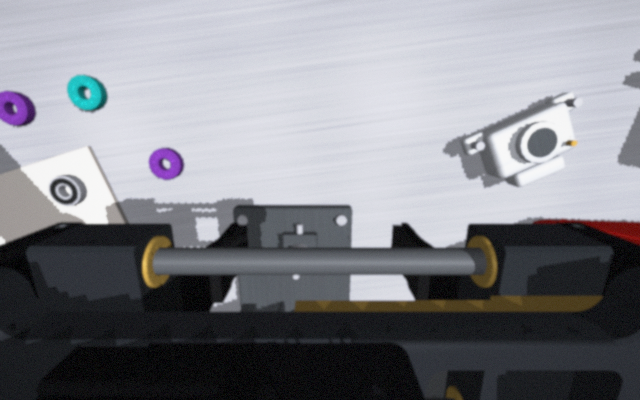

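Wrist view: the plate's near edge is on row 206, columns 236–352, with bolts at (242,220) and (341,220), so it lies parallel to the tool. The bearing is at (67,189) on the tile, and the fingers block the centre.

```bash
python3 - <<'E'
from h import *
import pickle
c=pickle.load(open('w1.pkl','rb')); ca,cb=pickle.load(open('cams.pkl','rb'))
im=cv2.imread('pics/w1.png'); g=cv2.cvtColor(im,cv2.COLOR_BGR2GRAY).astype(float)
print('cam',ray(c,0,0)[0])
# near edge rows (subpixel gradient)
us=np.arange(256,340,4); vs=[]
for u in us:
    col=np.diff(cv2.GaussianBlur(g,(5,5),1)[198:214,u]); w=np.clip(-col,0,None); vs.append(198.5+(w*np.arange(len(w))).sum()/w.sum())
p=np.polyfit(us,vs,1); print('edge',p)
A=onz(c,256,np.polyval(p,256),.02);B=onz(c,340,np.polyval(p,340),.02); print(A,B,'yaw',np.degrees(np.arctan2(-(A-B)[0],(A-B)[1])))
for v in (212,214):
    row=cv2.GaussianBlur(g,(5,5),1)[v]; d=np.diff(row); l=225+np.argmin(d[225:245])+.5; r=340+np.argmax(d[340:362])+.5; print(v,l,r,onz(c,l,v,.02),onz(c,r,v,.02))
# bearing ellipse
x,y=40,165; G=cv2.resize(g[y:y+50,x:x+55].astype(np.uint8),None,fx=4,fy=4,interpolation=cv2.INTER_CUBIC)
m=((G<110)*255).astype(np.uint8)
for k in cv2.findContours(m,cv2.RETR_EXTERNAL,cv2.CHAIN_APPROX_NONE)[0]:
    if cv2.contourArea(k)>300:
        e=cv2.fitEllipse(cv2.convexHull(k)); u=(np.array(e[0])+.5)/4-.5+[x,y]; print('bearing',u,np.array(e[1])/4,onz(c,*u,.0145))
print('bore',onz(c,68,188.5,.021))
# top views
print('topcam bearing',onz(ca,421.9,232.8,.018))
E
python3 - <<'E'
E
```

```text
cam [0.39195909 0.10656782 0.38515811]
edge [-3.47839433e-03  2.05372205e+02]
[0.48734282 0.01049647 0.02      ] [0.50081191 0.12056105 0.02      ] yaw 173.0231482574592
212 232.5 351.5 [ 0.49368975 -0.02237234  0.02      ] [0.5134753  0.13457654 0.02      ]
214 232.5 351.5 [ 0.49643419 -0.0229342   0.02      ] [0.51625701 0.13430652 0.02      ]
bearing [ 82.13505173 195.73249245] [ 3.67789817 11.37334538] [ 0.4479562 -0.2179879  0.0145   ]
bearing [ 63.3632431  190.91278076] [22.58293724 28.55557442] [ 0.43848803 -0.24042676  0.0145    ]
bore [ 0.43532137 -0.2272516   0.021     ]
topcam bearing [ 0.43847873 -0.23531916  0.018     ]
```

Emit:
step_arm([
  {"angular": [0, 0, 0], "slide": [-0.005, -0.096, 0.0], "jaw": 1},
  {"angular": [0, 0, 0], "slide": [-0.005, -0.096, 0.0], "jaw": 1},
  {"angular": [0, 0, 0], "slide": [-0.005, -0.096, 0.02], "jaw": 1},
  {"angular": [0, 0, 0], "slide": [-0.005, -0.096, 0.02], "jaw": 1},
  {"angular": [0, 0, 0], "slide": [-0.005, -0.096, 0.02], "jaw": 1},
  {"angular": [0, 0, 0], "slide": [-0.005, -0.096, 0.02], "jaw": 1},
  {"angular": [0, 0, 0], "slide": [-0.005, -0.096, 0.02], "jaw": 1},
  {"angular": [0, 0, 0], "slide": [0, 0, 0], "jaw": 1},
])

```text
time_s: 3.15
tool_pos: [0.4355, -0.2382, 0.1516]
tool_rot: [-179.9, -0.1, 172.7]
force: [0.2, 0.8, 0.5]
grip_width: 0.087
grasp_force: 0.0
```

```bash
python3 - <<'E'
from h import *
import pickle
im,c=shot('wrist','w2.png'); pickle.dump(c,open('w2.pkl','wb')); s=env.get_obs()
print(s['tool_pos'],s['tool_rot'],s['qpos'],s['time_s'],proj(c,s['tool_pos']),proj(c,[.438,-.237,.021]))
a=cv2.imread('pics/top0.png');b=cv2.imread('pics/side0.png')
w=cv2.imread('pics/w2.png')[130:280,220:420]
f=lambda q,s:cv2.resize(q,s,interpolation=cv2.INTER_CUBIC)
# shaft top(8x of 40x30 at 295,180) side(8x of 50x.. at 300,215)
out=np.vstack([f(w,(640,480))]); 
out2=np.hstack([f(a[175:215,290:340],(400,320)),f(b[215:255,298:348],(400,320))])
cv2.imwrite('pics/c2.png',np.vstack([cv2.copyMakeBorder(f(w,(373,280)),0,0,0,427,cv2.BORDER_CONSTANT),out2]))
E
```

```text
[ 0.43639736 -0.23573351  0.151726  ] [-1.79982180e+02 -5.75643682e-02  1.72899951e+02] [-21.72051288   0.47441151  47.80101912 109.80578127  -0.3363112
  69.92450726 109.09521428] 3.2 [323.18603243 226.57197574] [320.88198877 186.61404373]
```

View pics/c2.png

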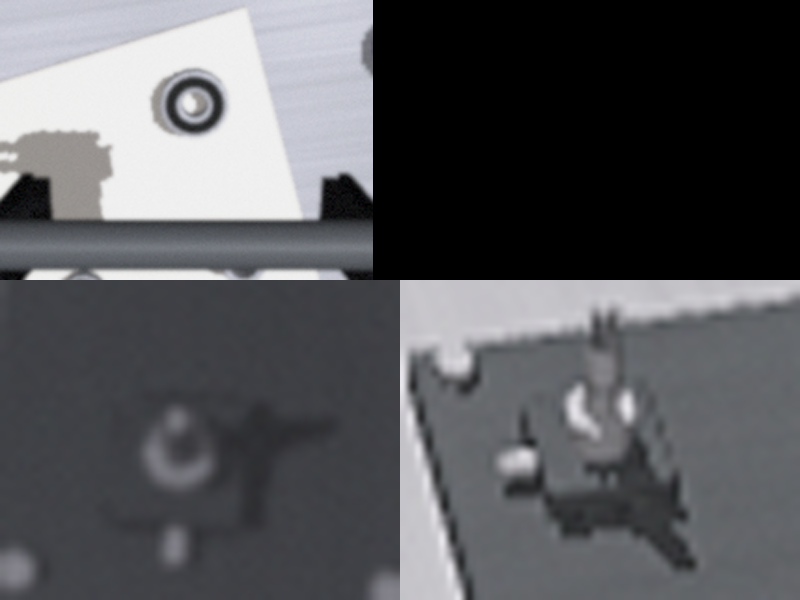

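```bash
python3 - <<'E'
from h import *
import pickle
c=pickle.load(open('w2.pkl','rb')); ca,cb=pickle.load(open('cams.pkl','rb'))
print('bearing',onz(c,323.5,184.8,.021),onz(c,324,185.2,.021))
print('tip top',onz(ca,311.8,191.7,.1),'shoulder top',onz(ca,312.1,196,.05))
print('tip side',onz(cb,323,218.7,.1),'shoulder side',onz(cb,322.7,230.7,.05))
E
```

```text
bearing [ 0.43631336 -0.23384792  0.021     ] [ 0.43683602 -0.23335101  0.021     ]
tip top [0.55484058 0.05953187 0.1       ] shoulder top [0.55401806 0.05992827 0.05      ]
tip side [0.55052302 0.05579663 0.1       ] shoulder side [0.5525506  0.05868414 0.05      ]
```

Emit:
step_arm([
  {"angular": [0, 0, 0], "slide": [0, 0.004, 0.06], "jaw": 1},
  {"angular": [0, 0, 0], "slide": [0, 0, 0.06], "jaw": 1},
  {"angular": [0, 0, 0], "slide": [0, 0, 0.06], "jaw": 1},
  {"angular": [0, 0, 0], "slide": [0, 0, 0.06], "jaw": 1},
  {"angular": [0, 0, 0], "slide": [0, 0, 0.03], "jaw": 1},
  {"angular": [0, 0, 0], "slide": [0, 0, 0.011], "jaw": 1},
  {"angular": [0, 0, 0], "slide": [0, 0, 0], "jaw": 1},
])

```text
time_s: 4.08
tool_pos: [0.4373, -0.2332, 0.0121]
tool_rot: [180.0, 0.0, 173.1]
force: [-0.3, -0.6, 0.8]
grip_width: 0.0869
grasp_force: 0.0
```

```bash
python3 - <<'E'
from h import *
rel([.4366,-.2337,.0105]); print(env.get_obs()['force'])
E
```

```text
pos [ 0.4373 -0.2332  0.0121] rot [1.7999e+02 4.0000e-02 1.7305e+02] t 4.075
slide mm [ 0.7 -0.6  1.6] units [ 0.0014 -0.0011  0.0031]
[-0.25882807 -0.62500381  0.82634591]
```

Emit:
step_arm([
  {"angular": [0, 0, 0], "slide": [0.001, 0, 0.002], "jaw": 1},
  {"angular": [0, 0, 0], "slide": [0, 0, 0], "jaw": 0.5},
  {"angular": [0, 0, 0], "slide": [0, 0, 0], "jaw": 0.3},
  {"angular": [0, 0, 0], "slide": [0, 0, 0], "jaw": 0.3},
  {"angular": [0, 0, 0], "slide": [0, 0, 0], "jaw": 0.3},
  {"angular": [0, 0, 0], "slide": [0, 0, 0], "jaw": 0.3},
  {"angular": [0, 0, 0], "slide": [0, 0, 0], "jaw": 0.3},
], newtons=25)

```text
time_s: 4.95
tool_pos: [0.4361, -0.2335, 0.0106]
tool_rot: [180.0, -0.0, 173.0]
force: [1.0, -0.8, -0.4]
grip_width: 0.035
grasp_force: 0.0
```

```bash
python3 - <<'E'
from h import *
import pickle
s=env.get_obs(); print(s['grip_width'],s['grasp_force'],s['tool_pos'])
im,c=shot('wrist','w3.png'); pickle.dump(c,open('w3.pkl','wb'))
print(proj(c,s['tool_pos']))
w=cv2.imread('pics/w3.png')[100:260,200:440]
cv2.imwrite('pics/c3.png',cv2.resize(w,None,fx=3,fy=3,interpolation=cv2.INTER_CUBIC))
E
```

```text
0.03503806431093437 0.0 [ 0.43614554 -0.23347621  0.01060977]
[319.3852556 225.7174739]
```

View pics/c3.png

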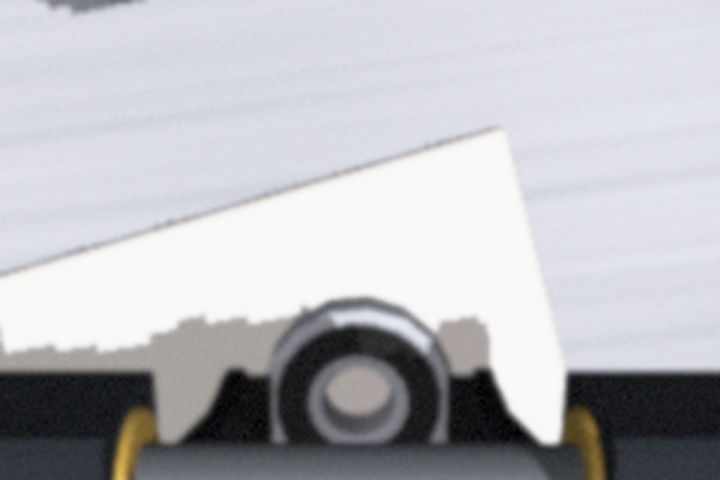

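The crop shows the bearing centred between the fingertips at about (320,230). The grip force still reads 0, so I'll let the fingers close on.

Emit:
step_arm([
  {"angular": [0, 0, 0], "slide": [0, 0, 0], "jaw": 0.2},
  {"angular": [0, 0, 0], "slide": [0, 0, 0], "jaw": 0.2},
], newtons=25)

```text
time_s: 5.25
tool_pos: [0.4362, -0.2335, 0.0107]
tool_rot: [180.0, 0.0, 173.0]
force: [0.4, 0.2, -0.5]
grip_width: 0.0193
grasp_force: 0.0
```

```bash
python3 - <<'E'
from h import *
im,c=shot('wrist','w4.png'); s=env.get_obs();print(s['grip_width'],s['grasp_force'],s['tool_pos'],s['force'])
w3=cv2.imread('pics/w3.png');w=cv2.imread('pics/w4.png'); print(np.abs(w.astype(int)-w3).sum(2)[100:250,200:440].max(), (np.abs(w.astype(int)-w3).sum(2)[100:250,200:440]>60).sum())
E
```

```text
0.01867514885141284 0.0 [ 0.43618085 -0.23348424  0.01064316] [ 0.14703819 -0.37451871 -0.46348947]
703 2676
```

```bash
python3 - <<'E'
from h import *
w=cv2.imread('pics/w4.png')[100:260,200:440]
cv2.imwrite('pics/c4.png',cv2.resize(w,None,fx=3,fy=3,interpolation=cv2.INTER_CUBIC))
E
```

```text
(no output)
```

View pics/c4.png

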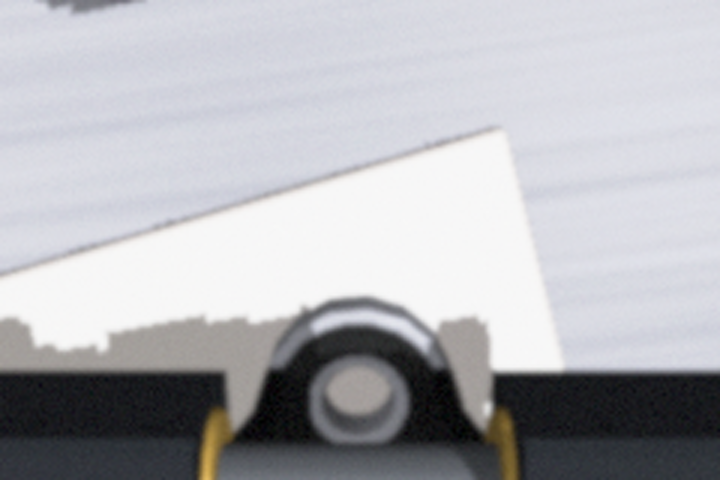

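The bearing hasn't moved and the fingers are closing above it. The linkage draws the tips back when open, so the TCP has to go lower. I'll reopen to 52 mm and feel down for the tile.

Emit:
step_arm([
  {"angular": [0, 0, 0], "slide": [0, 0, 0], "jaw": 0.62},
  {"angular": [0, 0, 0], "slide": [0, 0, 0], "jaw": 0.62},
  {"angular": [0, 0, 0], "slide": [0, 0, 0], "jaw": 0.62},
  {"angular": [0, 0, 0], "slide": [0, 0, 0], "jaw": 0.62},
  {"angular": [0, 0, 0], "slide": [0, 0, 0.006], "jaw": 0.62},
  {"angular": [0, 0, 0], "slide": [0, 0, 0.006], "jaw": 0.62},
  {"angular": [0, 0, 0], "slide": [0, 0, 0], "jaw": 0.62},
])

```text
time_s: 6.18
tool_pos: [0.4358, -0.2333, 0.0043]
tool_rot: [180.0, -0.0, 173.0]
force: [0.0, -0.6, -0.1]
grip_width: 0.0536
grasp_force: 0.0
```

Emit:
step_arm([
  {"angular": [0, 0, 0], "slide": [0, 0, 0.005], "jaw": 0.62},
  {"angular": [0, 0, 0], "slide": [0, 0, 0], "jaw": 0.62},
])

```text
time_s: 6.42
tool_pos: [0.436, -0.2334, 0.002]
tool_rot: [180.0, -0.0, 173.0]
force: [0.4, 0.2, -0.7]
grip_width: 0.0541
grasp_force: 0.0
```

Emit:
step_arm([
  {"angular": [0, 0, 0], "slide": [0, 0, 0.005], "jaw": 0.62},
  {"angular": [0, 0, 0], "slide": [0, 0, 0], "jaw": 0.62},
])

```text
time_s: 6.68
tool_pos: [0.436, -0.2334, -0.0005]
tool_rot: [180.0, -0.0, 173.0]
force: [-0.1, 0.6, 0.3]
grip_width: 0.0536
grasp_force: 0.0
```

Emit:
step_arm([
  {"angular": [0, 0, 0], "slide": [0, 0, 0], "jaw": 0.4},
  {"angular": [0, 0, 0], "slide": [0, 0, 0], "jaw": 0.4},
  {"angular": [0, 0, 0], "slide": [0, 0, 0], "jaw": 0.4},
  {"angular": [0, 0, 0], "slide": [0, 0, 0], "jaw": 0.4},
])

```text
time_s: 7.18
tool_pos: [0.4362, -0.2335, -0.0003]
tool_rot: [180.0, 0.0, 173.0]
force: [0.0, 0.4, 0.6]
grip_width: 0.039
grasp_force: 25.0
```

Emit:
step_arm([
  {"angular": [0, 0, 0], "slide": [0, 0, -0.05], "jaw": 0.4},
  {"angular": [0, 0, 0], "slide": [0, 0, -0.08], "jaw": 0.4},
  {"angular": [0, 0, 0], "slide": [0, 0, -0.08], "jaw": 0.4},
  {"angular": [0, 0, 0], "slide": [0, 0, -0.09], "jaw": 0.4},
  {"angular": [0, 0, 0], "slide": [0, 0.05, 0], "jaw": 0.4},
  {"angular": [0, 0, 0], "slide": [0, 0.09, 0], "jaw": 0.4},
  {"angular": [0, 0, 0], "slide": [0, 0.09, 0], "jaw": 0.4},
  {"angular": [0, 0, 0], "slide": [0, 0.09, 0], "jaw": 0.4},
])

```text
time_s: 8.18
tool_pos: [0.4555, -0.0733, 0.1497]
tool_rot: [180.0, 0.0, 173.0]
force: [0.8, -0.0, -0.7]
grip_width: 0.0387
grasp_force: 25.0
```

Emit:
step_arm([
  {"angular": [0, 0, 0], "slide": [0, 0.09, 0], "jaw": 0.4},
  {"angular": [0, 0, 0], "slide": [0, 0.09, 0], "jaw": 0.4},
  {"angular": [0, 0, 0], "slide": [0, 0.09, 0], "jaw": 0.4},
  {"angular": [0, 0, 0], "slide": [0, 0.09, 0], "jaw": 0.4},
  {"angular": [0, 0, 0], "slide": [-0.04, 0.09, 0], "jaw": 0.4},
  {"angular": [0, 0, 0], "slide": [-0.06, 0, 0], "jaw": 0.4},
  {"angular": [0, 0, 0], "slide": [-0.06, 0, 0], "jaw": 0.4},
  {"angular": [0, 0, 0], "slide": [0, 0, 0], "jaw": 0.4},
])

```text
time_s: 9.18
tool_pos: [0.5637, 0.1379, 0.149]
tool_rot: [-179.9, 0.0, 172.9]
force: [0.2, -0.2, -1.2]
grip_width: 0.0383
grasp_force: 25.0
```

```bash
python3 - <<'E'
from h import *
import pickle
im,c=shot('wrist','w5.png'); s=env.get_obs(); pickle.dump((c,s),open('w5.pkl','wb'))
print(s['grip_width'],s['grasp_force'],s['tool_pos'],s['tool_rot'],s['force'],s['time_s'],s['qpos'])
print(proj(c,[.553,.0585,.1]),proj(c,s['tool_pos']))
w=cv2.imread('pics/w5.png')[110:260,150:390]
cv2.imwrite('pics/c5.png',cv2.resize(w,None,fx=3.3333,fy=3.3333,interpolation=cv2.INTER_CUBIC))
E
```

```text
0.0386571213761131 24.999903556890786 [0.56242174 0.13828015 0.14895854] [-1.79923259e+02 -6.11848005e-02  1.72944609e+02] [-0.50593231 -0.91829388 -1.86416418] 9.225 [-40.62212828  12.29807808  27.69690496  98.47193856  -5.96457357
  70.78458773  71.45341595]
[224.02401011 204.14503688] [319.71023998 223.86708064]
```

View pics/c5.png

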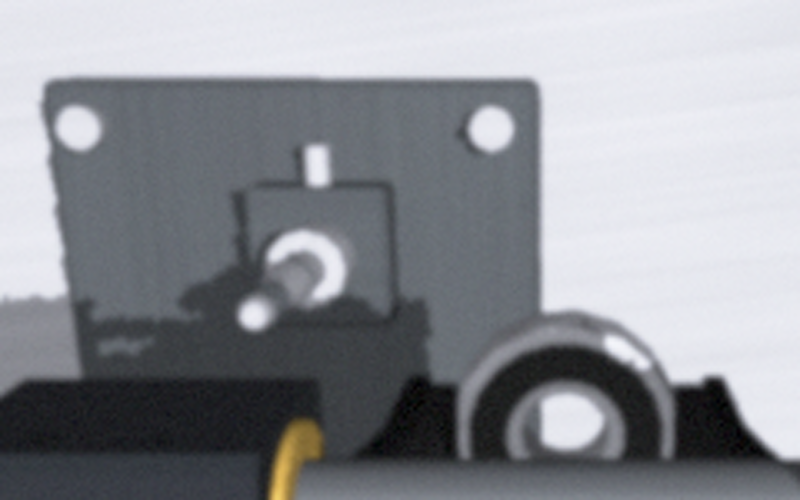

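Crop of the wrist view: the shaft tip is at crop (256,313), image (226,203). The shoulder disc is at crop (307,267), image (242,190). The bearing in hand is centred near crop (567,435), image (320,240). I'll cast rim points onto their planes and fit circles.

```bash
python3 - <<'E'
from h import *
import pickle
c,s=pickle.load(open('w5.pkl','rb')); P=s['tool_pos']; R=Ro.from_euler('xyz',s['tool_rot'],degrees=True)
im=cv2.imread('pics/c5.png'); g=cv2.cvtColor(im,cv2.COLOR_BGR2GRAY).astype(float)
px=lambda x,y:((x+.5)/3.3333-.5+150,(y+.5)/3.3333-.5+110)
zt=P[2]+.0083+.013
def circ(Q):
    Q=np.array(Q); A=np.c_[2*Q,np.ones(len(Q))]; k=np.linalg.lstsq(A,(Q**2).sum(1),rcond=None)[0]; r=np.sqrt(k[2]+k[0]**2+k[1]**2)
    return k[:2],r,np.abs(np.hypot(*(Q-k[:2]).T)-r).max()
G=cv2.GaussianBlur(g,(0,0),2)
def edges(cx,cy,r0,r1,sgn,angs):
    out=[]
    for a in np.radians(angs):
        rr=np.arange(r0,r1,.5); pr=cv2.remap(G.astype(np.float32),(cx+rr*np.cos(a)).astype(np.float32)[None],(cy-rr*np.sin(a)).astype(np.float32)[None],cv2.INTER_LINEAR)[0]
        r=rr[np.argmax(sgn*np.gradient(pr))]; out.append((cx+r*np.cos(a),cy-r*np.sin(a)))
    return out
for nm,z,(cx,cy,r0,r1,sgn),angs in [('seal out',zt,(567,433,78,104,1),range(15,166,6)),('seal in',zt,(567,437,45,75,-1),range(0,181,6)),('shoulder',.05,(307,267,30,50,-1),range(-20,130,6)),('tip',.1,(256,313,8,24,-1),range(95,330,8))]:
    E=edges(cx,cy,r0,r1,sgn,angs); k,r,e=circ([onz(c,*px(*q),z)[:2] for q in E])
    print(nm,k,'r',r,'maxdev',e, 'rel tool mm',np.round(1000*R.inv().apply(np.r_[k,P[2]]-P)[:2],2))
E
```

```text
seal out [0.56516493 0.13771297] r 0.017457470261709445 maxdev 0.0005992228660377311 rel tool mm [-2.79 -0.23]
seal in [0.56706353 0.13750661] r 0.011273360927277374 maxdev 0.0012935206086952065 rel tool mm [-4.7 -0.2]
shoulder [0.55315344 0.05996715] r 0.011689473901921854 maxdev 0.00038379681509916573 rel tool mm [ -0.42 -78.86]
tip [0.55309645 0.05987009] r 0.0037942811786838867 maxdev 0.00026667357032728956 rel tool mm [ -0.38 -78.96]
```

```bash
python3 - <<'E'
from h import *
import pickle
def circ(Q):
    Q=np.array(Q); A=np.c_[2*Q,np.ones(len(Q))]; k=np.linalg.lstsq(A,(Q**2).sum(1),rcond=None)[0]; r=np.sqrt(k[2]+k[0]**2+k[1]**2)
    return k[:2],r,np.abs(np.hypot(*(Q-k[:2]).T)-r).max()
def fit(nm,f,c,z,C,r0,r1,sgn,angs):
    g=cv2.GaussianBlur(cv2.cvtColor(cv2.imread(f),cv2.COLOR_BGR2GRAY).astype(np.float32),(0,0),.7); Q=[]
    for a in np.radians(angs):
        rr=np.arange(r0,r1,.1,dtype=np.float32); X=C[0]+rr*np.cos(a);Y=C[1]-rr*np.sin(a)
        pr=cv2.remap(g,X.astype(np.float32)[None],Y.astype(np.float32)[None],cv2.INTER_LINEAR)[0]
        i=np.argmax(sgn*np.gradient(pr)); Q.append(onz(c,X[i],Y[i],z)[:2])
    k,r,e=circ(Q); print(nm,np.round(k,4),'r %.4f dev %.4f'%(r,e))
c2=pickle.load(open('w2.pkl','rb'));c3=pickle.load(open('w3.pkl','rb'))
full=range(0,360,8)
fit('w2 seal out','pics/w2.png',c2,.021,(324,185),12,18,1,full)
fit('w2 seal in','pics/w2.png',c2,.021,(324,185),6,11.5,-1,full)
for n in('w3',):
  fit(n+' seal out','pics/w3.png',c3,.021,(319.8,230),22,30,1,range(20,161,6))
  fit(n+' seal in','pics/w3.png',c3,.021,(319.8,231),13,21,-1,range(-10,190,6))
im,c=shot('side','side1.png'); im=cv2.imread('pics/side1.png')
print(proj(c,[.564,.138,.165]))
u,v=proj(c,[.564,.138,.165]).astype(int)
cv2.imwrite('pics/c6.png',cv2.resize(im[v-40:v+40,u-50:u+50],None,fx=6,fy=6,interpolation=cv2.INTER_CUBIC))
E
```

```text
w2 seal out [ 0.4379 -0.2335] r 0.0171 dev 0.0011
w2 seal in [ 0.4378 -0.2335] r 0.0110 dev 0.0009
w3 seal out [ 0.4375 -0.234 ] r 0.0172 dev 0.0005
w3 seal in [ 0.4375 -0.2339] r 0.0106 dev 0.0005
[317.75628935 180.0584061 ]
```

View pics/c6.png

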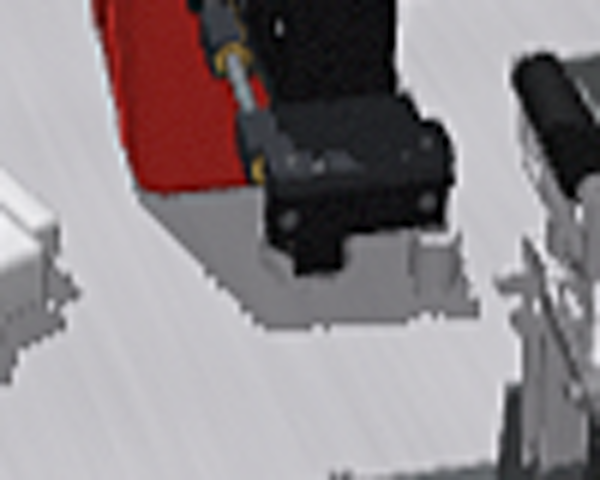

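```bash
cat > tilt.py <<'E'
from h import *
import pickle
def circ(Q):
    Q=np.array(Q); A=np.c_[2*Q,np.ones(len(Q))]; k=np.linalg.lstsq(A,(Q**2).sum(1),rcond=None)[0]; r=np.sqrt(k[2]+k[0]**2+k[1]**2)
    return k[:2],r,np.sqrt(np.mean((np.hypot(*(Q-k[:2]).T)-r)**2))
def pix(f,C,r0,r1,sgn,angs):
    g=cv2.GaussianBlur(cv2.cvtColor(cv2.imread(f),cv2.COLOR_BGR2GRAY).astype(np.float32),(0,0),.7); Q=[]
    for a in np.radians(angs):
        rr=np.arange(r0,r1,.1,dtype=np.float32); X=C[0]+rr*np.cos(a);Y=C[1]-rr*np.sin(a)
        pr=cv2.remap(g,X.astype(np.float32)[None],Y.astype(np.float32)[None],cv2.INTER_LINEAR)[0]
        i=np.argmax(sgn*np.gradient(pr)); Q.append((X[i],Y[i]))
    return Q
def run(f,c,P,R,dz,C,tilts,rmin=0):
    so=pix(f,C,24,34,1,range(18,163,6)); si=pix(f,C,14,23,-1,range(0,181,6))
    ctr=np.array([-.0013,0,-dz]) # tool frame (z down)
    for t in tilts:
        T=Ro.from_euler('y',t,degrees=True); n=R.apply(T.apply([0,0,1])); ax=R.apply(T.apply([1,0,0])); ay=R.apply([0,1,0]); p0=P+R.apply(ctr)
        o=[]
        for S in (so,si):
            q=[]
            for u,v in S:
                oo,d=ray(c,u,v); X=oo+d*(n@(p0-oo))/(n@d)-p0; q.append((X@ax,X@ay))
            o.append(circ(q))
        print(t,*[(np.round(k*1000,1),round(r*1000,2),round(e*1000,2)) for k,r,e in o])
    return so,si
if __name__=='__main__':
    c,s=pickle.load(open('w5.pkl','rb')); R=Ro.from_euler('xyz',s['tool_rot'],degrees=True)
    so,si=run('pics/w5.png',c,s['tool_pos'],R,.0213,(319.6,240.3),range(-16,17,4))
    print(np.round(so[::4],1).tolist(),np.round(si[::5],1).tolist())
    c3=pickle.load(open('w3.pkl','rb')); print('ref')
    run('pics/w3.png',c3,np.array([.4362,-.2335,.0106]),Ro.from_euler('xyz',[180,0,173],degrees=True),.0104,(319.8,230),[-8,-4,0,4,8])
E
python3 tilt.py
```

```text
-16 (array([-2.7, -0.3]), np.float64(17.99), np.float64(0.23)) (array([-2.3, -0.3]), np.float64(10.88), np.float64(0.31))
-12 (array([-2.6, -0.3]), np.float64(17.91), np.float64(0.22)) (array([-2.2, -0.3]), np.float64(10.85), np.float64(0.31))
-8 (array([-2.3, -0.3]), np.float64(17.78), np.float64(0.22)) (array([-2.1, -0.3]), np.float64(10.82), np.float64(0.31))
-4 (array([-1.9, -0.3]), np.float64(17.63), np.float64(0.21)) (array([-1.9, -0.3]), np.float64(10.78), np.float64(0.3))
0 (array([-1.4, -0.3]), np.float64(17.43), np.float64(0.21)) (array([-1.7, -0.3]), np.float64(10.72), np.float64(0.3))
4 (array([-0.8, -0.3]), np.float64(17.2), np.float64(0.2)) (array([-1.4, -0.3]), np.float64(10.67), np.float64(0.3))
8 (array([-0.1, -0.3]), np.float64(16.94), np.float64(0.2)) (array([-1.1, -0.3]), np.float64(10.6), np.float64(0.31))
12 (array([ 0.8, -0.3]), np.float64(16.66), np.float64(0.21)) (array([-0.7, -0.3]), np.float64(10.54), np.float64(0.32))
16 (array([ 1.8, -0.3]), np.float64(16.36), np.float64(0.22)) (array([-0.2, -0.3]), np.float64(10.49), np.float64(0.34))
[[346.6, 231.5], [341.2, 220.8], [331.1, 214.5], [319.6, 213.3], [308.3, 214.9], [298.5, 221.3], [291.8, 231.3]] [[336.8, 240.3], [334.4, 231.7], [328.0, 225.8], [319.6, 226.3], [311.2, 225.8], [304.1, 231.3], [301.3, 240.3]]
ref
-8 (array([ 8.9, -0.6]), np.float64(13.98), np.float64(1.24)) (array([ 1.2, -0.1]), np.float64(10.07), np.float64(0.26))
-4 (array([ 9.2, -0.6]), np.float64(13.92), np.float64(1.24)) (array([ 1.4, -0.1]), np.float64(10.01), np.float64(0.27))
0 (array([ 9.6, -0.6]), np.float64(13.85), np.float64(1.25)) (array([ 1.7, -0.1]), np.float64(9.95), np.float64(0.29))
4 (array([10.1, -0.6]), np.float64(13.78), np.float64(1.27)) (array([ 2. , -0.1]), np.float64(9.87), np.float64(0.3))
8 (array([10.8, -0.6]), np.float64(13.71), np.float64(1.29)) (array([ 2.5, -0.1]), np.float64(9.79), np.float64(0.33))
```

Emit:
step_arm([
  {"angular": [0, 0, 0], "slide": [0.003, -0.057, 0], "jaw": 0.4},
  {"angular": [0, 0, 0], "slide": [0, -0.06, 0], "jaw": 0.4},
  {"angular": [0, 0, 0], "slide": [0, -0.04, 0], "jaw": 0.4},
  {"angular": [0, 0, 0], "slide": [0, 0, 0.04], "jaw": 0.4},
  {"angular": [0, 0, 0], "slide": [0, 0, 0.04], "jaw": 0.4},
  {"angular": [0, 0, 0], "slide": [0, 0, 0], "jaw": 0.4},
])

```text
time_s: 10.02
tool_pos: [0.5496, 0.0615, 0.1083]
tool_rot: [-180.0, -0.2, 173.0]
force: [-0.2, 0.5, -1.4]
grip_width: 0.0384
grasp_force: 25.0
```

```bash
python3 - <<'E'
from h import *
p=np.array([.5531,.0599,0])+.0018*np.array([-.9926,.1218,0])+.00025*np.array([.122,.9925,0])
p[2]=.109; rel(p,[180,0,173])
E
```

```text
pos [0.5496 0.0615 0.1083] rot [-179.97   -0.19  173.04] t 10.025
slide mm [-1.9 -0.9 -0.7] units [-0.0038 -0.0018 -0.0014]
ang units [-0.0002 -0.001   0.0002]
```

Emit:
step_arm([
  {"angular": [0, 0, 0], "slide": [0, 0, 0], "jaw": 0.4},
  {"angular": [0, 0, 0], "slide": [0, 0, 0], "jaw": 0.4},
])

```text
time_s: 10.28
tool_pos: [0.552, 0.0615, 0.1107]
tool_rot: [179.9, 0.1, 173.0]
force: [-0.2, 0.5, -0.2]
grip_width: 0.0387
grasp_force: 25.0
```

```bash
python3 - <<'E'
from h import *
p=np.array([.5531,.0599,0])+.0018*np.array([-.9926,.1218,0])+.00025*np.array([.122,.9925,0])
p[2]=.109; rel(p,[180,0,173])
im,c=shot('wrist','w7.png'); print(ray(c,0,0)[0]);rel(p)
E
```

```text
pos [0.552  0.0615 0.1107] rot [1.7995e+02 9.0000e-02 1.7303e+02] t 10.275
slide mm [ 0.5 -1.2  1.7] units [ 0.0011 -0.0024  0.0034]
ang units [0.0003 0.0005 0.0002]
[0.48371351 0.06949368 0.29372332]
pos [0.552  0.0614 0.1106] rot [1.7995e+02 8.0000e-02 1.7302e+02] t 10.325
slide mm [ 0.5 -1.1  1.6] units [ 0.001  -0.0023  0.0031]
```

Emit:
step_arm([
  {"angular": [0, 0, 0], "slide": [0.001, -0.002, 0.02], "jaw": 0.4},
  {"angular": [0, 0, 0], "slide": [0, 0, 0.015], "jaw": 0.4},
  {"angular": [0, 0, 0], "slide": [0, 0, 0.015], "jaw": 0.4},
  {"angular": [0, 0, 0], "slide": [0, 0, 0.01], "jaw": 0.4},
  {"angular": [0, 0, 0], "slide": [0, 0, 0], "jaw": 0.4},
])

```text
time_s: 10.95
tool_pos: [0.5504, 0.0602, 0.0791]
tool_rot: [-180.0, -0.0, 173.0]
force: [-0.0, 0.5, -1.1]
grip_width: 0.0385
grasp_force: 25.0
```

Bearing bottom is about 0.088–0.090, so it is around the threaded end with no contact force. Carrying on.

Emit:
step_arm([
  {"angular": [0, 0, 0], "slide": [0, 0, 0.01], "jaw": 0.4},
  {"angular": [0, 0, 0], "slide": [0, 0, 0.01], "jaw": 0.4},
  {"angular": [0, 0, 0], "slide": [0, 0, 0.01], "jaw": 0.4},
  {"angular": [0, 0, 0], "slide": [0, 0, 0], "jaw": 0.4},
  {"angular": [0, 0, 0], "slide": [0, 0, 0], "jaw": 0.4},
])

```text
time_s: 11.58
tool_pos: [0.5509, 0.0603, 0.0648]
tool_rot: [180.0, 0.0, 173.0]
force: [0.1, 0.3, -0.0]
grip_width: 0.0353
grasp_force: 0.0
```

The grip force has dropped to 0, so the bearing has left the fingers on the shaft. I'll look before moving.

```bash
python3 - <<'E'
from h import *
a,ca=shot('wrist','w8.png');b,cb=shot('side','side8.png')
a=cv2.imread('pics/w8.png')[130:260,220:420];b=cv2.imread('pics/side8.png')[190:270,280:380]
f=lambda q,s:cv2.resize(q,s,interpolation=cv2.INTER_CUBIC)
cv2.imwrite('pics/c8.png',np.hstack([f(a,(400,260)),f(b,(400,320))[:260]]))
s=env.get_obs();print(s['grip_width'],s['grasp_force'])
E
```

```text
0.03505125125064774 0.0
```

View pics/c8.png

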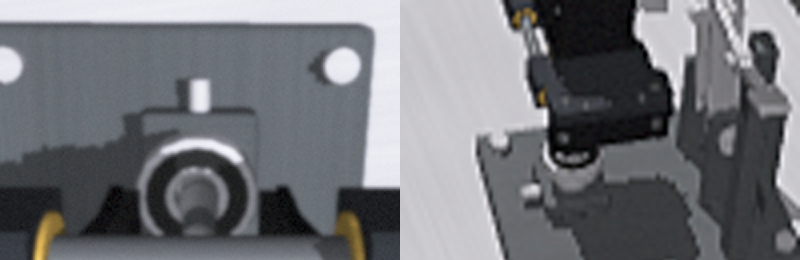

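The shaft passes through the bore and the bearing has dropped down it. It is at crop (197,193), image (318,226). Now I'll check its height by circle fit.

```bash
python3 - <<'E'
from tilt import *
c=env.camera_info('wrist')
C=(318.0,227.0)
so=pix('pics/w8.png',C,17,24,1,range(10,171,6)); si=pix('pics/w8.png',C,8,16,-1,range(10,171,6))
print(np.round(so[::5],1).tolist(),np.round(si[::5],1).tolist())
for z in(.055,.063,.07,.08,.09):
    print(z,*[(np.round(k,4),round(r*1000,2),round(e*1000,2)) for k,r,e in (circ([onz(c,*q,z)[:2] for q in S]) for S in(so,si))])
E
```

```text
[[341.1, 222.9], [336.2, 211.7], [326.2, 204.5], [314.0, 204.5], [302.6, 208.7], [295.5, 218.8]] [[333.3, 224.3], [329.4, 217.4], [323.0, 213.2], [315.7, 213.7], [308.4, 215.6], [303.6, 221.8]]
0.055 (array([0.555 , 0.0589]), np.float64(16.83), np.float64(0.17)) (array([0.5558, 0.0589]), np.float64(10.88), np.float64(0.24))
0.063 (array([0.552 , 0.0593]), np.float64(16.13), np.float64(0.17)) (array([0.5528, 0.0593]), np.float64(10.43), np.float64(0.23))
0.07 (array([0.5494, 0.0596]), np.float64(15.52), np.float64(0.16)) (array([0.5501, 0.0596]), np.float64(10.03), np.float64(0.22))
0.08 (array([0.5456, 0.0601]), np.float64(14.65), np.float64(0.15)) (array([0.5463, 0.0601]), np.float64(9.47), np.float64(0.21))
0.09 (array([0.5419, 0.0606]), np.float64(13.77), np.float64(0.14)) (array([0.5426, 0.0606]), np.float64(8.91), np.float64(0.2))
```

Bearing is seated: its top face fits z≈0.063 with centre (0.5525, 0.0593). Next I rise, shut the fingers and turn the hand a quarter turn for the catch tail.

Emit:
step_arm([
  {"angular": [0, 0, 0], "slide": [0, 0, -0.02], "jaw": 0.45},
  {"angular": [0, 0, 0], "slide": [0, 0, -0.06], "jaw": 0.45},
  {"angular": [0, 0, 0], "slide": [0, 0, -0.09], "jaw": 0.4},
  {"angular": [0, 0, 0], "slide": [0, 0, -0.09], "jaw": 0},
  {"angular": [0, 0, 0], "slide": [0, 0, -0.09], "jaw": 0},
  {"angular": [0, 0, 0], "slide": [0, 0, -0.06], "jaw": 0},
  {"angular": [0, 0, 0.05], "slide": [0, 0, 0], "jaw": 0},
  {"angular": [0, 0, 0.05], "slide": [0, 0, 0], "jaw": 0},
  {"angular": [0, 0, 0.05], "slide": [0, 0, 0], "jaw": 0},
  {"angular": [0, 0, 0.05], "slide": [0, 0, 0], "jaw": 0},
])

```text
time_s: 12.92
tool_pos: [0.5508, 0.0601, 0.2706]
tool_rot: [179.9, 0.0, 136.7]
force: [-0.3, 0.1, 0.6]
grip_width: 0.0005
grasp_force: 0.0
```

Emit:
step_arm([
  {"angular": [0, 0, 0.05], "slide": [0, 0, 0], "jaw": 0},
  {"angular": [0, 0, 0.05], "slide": [0, 0, 0], "jaw": 0},
  {"angular": [0, 0, 0.05], "slide": [0, 0, 0], "jaw": 0},
  {"angular": [0, 0, 0.05], "slide": [0, 0, 0], "jaw": 0},
  {"angular": [0, 0, 0.05], "slide": [0, 0, 0], "jaw": 0},
  {"angular": [0, 0, 0.05], "slide": [0, 0, 0], "jaw": 0},
  {"angular": [0, 0, 0], "slide": [0, 0, 0], "jaw": 0},
])

```text
time_s: 13.8
tool_pos: [0.5508, 0.0602, 0.2705]
tool_rot: [180.0, -0.0, 83.1]
force: [1.1, -0.1, 0.4]
grip_width: 0.0005
grasp_force: 0.0
```

```bash
python3 - <<'E'
from h import *
rel([.6187,-.0703,.26]); s=env.get_obs(); print(s['qpos'],s['force'],s['grip_width'])
# bearing check from the top and side cameras: dark-ring fit skipped; save
im,c=shot('wrist','w9.png'); print(proj(c,[.5531,.0599,.063]),proj(c,[.6187,-.0703,.22]))
E
```

```text
pos [0.5508 0.0602 0.2705] rot [ 1.7995e+02 -3.0000e-02  8.3100e+01] t 13.8
slide mm [-121.4   83.    10.5] units [-0.2428  0.1661  0.0209]
[-41.58835593   5.21422271  35.25409552  92.05387846  -3.04686155
  83.63826347 -13.007445  ] [ 1.06934674 -0.14847143  0.40914467] 0.0005334808247346798
[319.98802493 173.35696058] [405.25042251 328.04786869]
```

Emit:
step_arm([
  {"angular": [0, 0, 0], "slide": [-0.08, 0, 0], "jaw": 0},
  {"angular": [0, 0, 0], "slide": [-0.08, 0, 0], "jaw": 0},
  {"angular": [0, 0, 0], "slide": [-0.083, 0, 0], "jaw": 0},
  {"angular": [0, 0, 0], "slide": [0, 0.083, 0], "jaw": 0},
  {"angular": [0, 0, 0], "slide": [0, 0.083, 0], "jaw": 0},
  {"angular": [0, 0.055, 0], "slide": [0, 0, 0], "jaw": 0},
  {"angular": [0, 0, 0], "slide": [0, 0, 0], "jaw": 0},
  {"angular": [0, 0, 0], "slide": [0, 0, 0], "jaw": 0},
])

```text
time_s: 14.85
tool_pos: [0.6182, -0.0708, 0.27]
tool_rot: [180.0, -9.9, 83.1]
force: [0.5, 0.3, -0.0]
grip_width: 0.0006
grasp_force: 0.0
```

```bash
python3 - <<'E'
from h import *
rel([.6187,-.0703,.23]); rel([.6187,-.0703,.172])
im,c=shot('wrist','w10.png'); im=cv2.imread('pics/w10.png')
print(proj(c,[.6187,-.0703,.22]))
b,cb=shot('side','side10.png')
# bearing on shaft from wrist w9
from tilt import pix,circ
E
```

```text
pos [ 0.6182 -0.0708  0.27  ] rot [179.98  -9.87  83.05] t 14.85
slide mm [-6.3  0.4 39.5] units [-0.0126  0.0008  0.0789]
pos [ 0.6182 -0.0708  0.27  ] rot [179.98  -9.87  83.05] t 14.85
slide mm [-16.3   0.4  96.6] units [-0.0325  0.0007  0.1932]
[318.51808631 215.39824788]
```

Emit:
step_arm([
  {"angular": [0, 0, 0], "slide": [-0.012, 0, 0.074], "jaw": 0},
  {"angular": [0, 0, 0], "slide": [-0.0027, 0, 0.016], "jaw": 0},
  {"angular": [0, 0, 0], "slide": [-0.0027, 0, 0.016], "jaw": 0},
  {"angular": [0, 0, 0], "slide": [-0.0027, 0, 0.016], "jaw": 0},
])

```text
time_s: 15.45
tool_pos: [0.619, -0.0696, 0.2085]
tool_rot: [179.9, -9.9, 83.1]
force: [0.6, -0.2, 0.4]
grip_width: 0.0004
grasp_force: 0.0
```

Emit:
step_arm([
  {"angular": [0, 0, 0], "slide": [-0.0027, 0, 0.016], "jaw": 0},
  {"angular": [0, 0, 0], "slide": [-0.0027, 0, 0.016], "jaw": 0},
  {"angular": [0, 0, 0], "slide": [-0.0027, 0, 0.016], "jaw": 0},
])

```text
time_s: 15.82
tool_pos: [0.6186, -0.0701, 0.1832]
tool_rot: [180.0, -9.9, 83.0]
force: [0.2, -0.8, 0.7]
grip_width: 0.0005
grasp_force: 0.5
```

Emit:
step_arm([
  {"angular": [0, 0, 0], "slide": [-0.0013, 0, 0.008], "jaw": 0},
  {"angular": [0, 0, 0], "slide": [-0.0007, 0, 0.004], "jaw": 0},
  {"angular": [0, 0, 0], "slide": [0, 0, 0], "jaw": 0},
])

```text
time_s: 16.2
tool_pos: [0.6183, -0.0694, 0.1773]
tool_rot: [-180.0, -9.9, 83.0]
force: [0.8, -0.2, -0.2]
grip_width: 0.0004
grasp_force: 0.0
```

```bash
python3 - <<'E'
from h import *
im,c=shot('side','side11.png'); s=env.get_obs(); print(s['force'],s['tool_pos'])
im,c=shot('top','top11.png')
a=cv2.imread('pics/side0.png').astype(int);b=cv2.imread('pics/side11.png').astype(int)
# predicted finger end positions in press frame: pivot (81,-75,203), finger 57 toward +y
o=np.array([.5531,.0599]);e=np.array([.9926,-.1216]);f=np.array([.1216,.9926])
for nm,ang in(('on',0.04),('off',.8)):
    X=o+.081*e+(-.075+.055*np.cos(ang))*f; q=proj(c:=env.camera_info('side'),[*X,.203+.055*np.sin(ang)]); print(nm,q)
    u,v=np.round(q).astype(int); print('before',a[v-1:v+2,u-1:u+2].mean(2).round().tolist(),'after',b[v-1:v+2,u-1:u+2].mean(2).round().tolist())
E
```

```text
[ 0.47731018 -0.19305265  0.38136671] [ 0.61842105 -0.0694869   0.17739672]
on [358.17260837 188.57681725]
before [[123.0, 214.0, 218.0], [93.0, 184.0, 210.0], [102.0, 104.0, 214.0]] after [[15.0, 17.0, 16.0], [14.0, 18.0, 19.0], [15.0, 16.0, 16.0]]
off [361.5944186  181.37643287]
before [[105.0, 123.0, 129.0], [109.0, 120.0, 129.0], [91.0, 109.0, 121.0]] after [[14.0, 17.0, 29.0], [16.0, 19.0, 23.0], [18.0, 13.0, 22.0]]
```

Emit:
step_arm([
  {"angular": [0, 0, 0], "slide": [-0.001, 0, 0.006], "jaw": 0},
  {"angular": [0, 0, 0], "slide": [-0.001, 0, 0.006], "jaw": 0},
  {"angular": [0, 0, 0], "slide": [0, 0, 0], "jaw": 0},
])

```text
time_s: 16.68
tool_pos: [0.6183, -0.0697, 0.171]
tool_rot: [-180.0, -9.9, 83.0]
force: [0.3, -0.4, 0.3]
grip_width: 0.0008
grasp_force: 0.0
```

Emit:
step_arm([
  {"angular": [0, 0, 0], "slide": [0.0167, 0, -0.098], "jaw": 0},
  {"angular": [0, 0, 0], "slide": [0.0167, 0, -0.098], "jaw": 0},
  {"angular": [0, 0, 0], "slide": [0, 0, 0], "jaw": 0},
  {"angular": [0, 0, 0], "slide": [0, 0, 0], "jaw": 0},
])

```text
time_s: 17.18
tool_pos: [0.6181, -0.0701, 0.2701]
tool_rot: [-180.0, -9.9, 83.0]
force: [0.2, -0.6, -1.0]
grip_width: 0.0003
grasp_force: 0.0
```

```bash
python3 - <<'E'
from h import *
rel([.6187,-.0703,.27])
im,c=shot('wrist','w12.png'); b,cb=shot('side','side12.png'); a,ca=shot('top','top12.png')
w0=cv2.imread('pics/w10.png').astype(int);w1=cv2.imread('pics/w12.png').astype(int)
d=np.abs(w0-w1).sum(2); print('wrist diff>80',(d>80).sum())
ys,xs=np.where(cv2.blur((d>60).astype(np.float32),(5,5))>.5); print(xs.min() if len(xs) else 0,xs.max() if len(xs) else 0,ys.min() if len(ys) else 0,ys.max() if len(ys) else 0)
o=np.array([.5531,.0599]);e=np.array([.9926,-.1216]);f=np.array([.1216,.9926])
X=lambda x,y,z:[*(o+x*e+y*f),z]
S=4
def asc(g,x0,x1,y0,y1,s):
    for y in range(y0,y1,s): print('%3d '%y+''.join(' .:-=+*#%@'[min(9,int(g[y:y+s,x:x+s].mean()/26))] for x in range(x0,x1,s)))
g1=w1.mean(2);g0=w0.mean(2)
for nm,ang in(('on',.3),('off',-.55)):
    print(nm,'wrist',proj(c,X(.081,-.075-.048*np.cos(ang),.203+.048*np.sin(ang)+.004)),'post top',proj(c,X(.095,-.075,.216)))
print('before');asc(g0,200,440,90,250,4)
print('after');asc(g1,200,440,90,250,4)
E
```

```text
pos [ 0.6181 -0.0701  0.2701] rot [-179.96   -9.9    83.  ] t 17.175
slide mm [-0.1  0.6  0.1] units [-0.0003  0.0013  0.0002]
wrist diff>80 1897
0 507 66 312
on wrist [318.92519941 215.89516187] post top [335.42212585 161.51626746]
off wrist [318.9806022  204.89151045] post top [335.42212585 161.51626746]
before
 90 %%%%%%%+==================+-......   ...=%%%%%%%%%%%%%%%=-==
 94 %%%%%%%+=====*##*=========+=         ...+%%%%%%%%%%%%%%%#+++
 98 %%%%%%%*====#*--+*=-=======-::=++=:..:::+%%%%%%%%%%%%%%%#+++
102 %%%%%%%*===**%=*=++--========*%@@%*-::::+%%%%%%%%%%%%%%%%+++
106 %%%%%%%*===*-=:-*-*--========#%@@%+-::::+%%%%%@%%%%%%%%%%#++
110 %%%%%%%*==*#-*-:+-*--========#%%%#+-::::+%%%%%@%%%%%%%%%%%++
114 %%%%%%%*==##-++--=+:-========*===---::::+%%%%%@%%%@%%%%%%%%%
118 %%%%%%%*==--*-:.:*-:-=======+%#----:::::=%%%%%@%%%@%%%%%%%%%
122 %%%%%%%*===-=*+==-:::=======+%#--:::::--=*%%%%@%%%@%%%%%%%%%
126 %%%%%%%*====---::::::-======+%#::::::::--=%%%%@@%%@%%%%%%%%%
130 %%%%%%%#====-::::::::-======+%*:===:....:+%%%%%@%%@%%%%%%%%%
134 %%%%%%%*=====-:::::::-=======%*:-=-:::..=+#%%%%@%%%%%%%%%%%%
138 %
[... 3720 characters left out ...]
%%%%%%%%%%%%%@%%%%%%%%%%*+++++++*%%%%%%@%%@@@%%%%%
210 %%%%%%%%%%%%%%%%%%%%%%%%%%%%%%%%#%%+++*+++*%%@%@@@@%@@@%%%%%
214 #%%%%%%%%%%%%%%%%%%%%%%@%%%%%%%%#%%*++++++*%%@%@@@@%@@@%%%%%
218 +=#%%%%%%%%%%%%%%%%%%%%%%%%%%%%%#%%#++++++*%%@%@@@@@@@@%%%%%
222 ++=#++++++++++++++++++++++-=****--++-------++++++++++++*%%%%
226 *+-:......................  .::.  ......................+%%%
230 #+:.......................  .::.  .......................+%%
234 +-......................... .:.. :........................+%
238 -........................:: .....-:........................+
242 .........................-:......--.........................
246 :::::::::::::::::::::::::::::::::==:::::::::::::::::::::::::
```

```bash
python3 - <<'E'
from h import *
w0=cv2.imread('pics/w10.png').astype(int);w1=cv2.imread('pics/w12.png').astype(int)
for v in(195,215):
    for w in(w0,w1): print(v,w[v-1:v+2,298:344].mean((0,2)).round().astype(int).tolist())
for w in(w0,w1): print('col317',w[90:224:2,316:319].mean((1,2)).round().astype(int).tolist())
c=env.camera_info('wrist')
o=np.array([.5531,.0599]);e=np.array([.9926,-.1216]);f=np.array([.1216,.9926])
X=lambda x,y,z:[*(o+x*e+y*f),z]
for a in(.04,.3,.5,.7,.85):
    t=.3-(a-0.0)
    P=[]
    for l in(58,38):
        for dx in(-.012,.012): P.append(proj(c,X(.081+dx,-.075-l/1000*np.cos(t),.203+l/1000*np.sin(t)+.004)))
    print(a,'fingertip',proj(c,X(.081,-.075+.057*np.cos(a),.203+.057*np.sin(a))).round(1),'pad outer L/R, inner L/R',np.round(P,1).tolist())
E
```

```text
195 [232, 231, 230, 231, 231, 232, 234, 234, 233, 234, 236, 234, 233, 231, 231, 226, 230, 245, 250, 250, 249, 248, 247, 245, 237, 225, 227, 232, 232, 232, 231, 231, 231, 224, 207, 183, 154, 138, 136, 137, 136, 136, 136, 136, 138, 147]
195 [232, 232, 231, 230, 232, 234, 234, 234, 234, 235, 235, 235, 235, 233, 233, 233, 229, 224, 226, 227, 226, 223, 224, 222, 216, 216, 227, 232, 233, 232, 231, 231, 231, 225, 207, 182, 156, 139, 137, 137, 136, 138, 136, 136, 137, 143]
215 [230, 230, 231, 230, 230, 230, 230, 228, 223, 223, 236, 247, 249, 249, 249, 249, 248, 248, 247, 247, 247, 245, 245, 246, 245, 244, 243, 243, 242, 239, 227, 204, 198, 221, 231, 233, 232, 231, 231, 230, 228, 219, 198, 163, 141, 137]
215 [231, 231, 230, 231, 230, 230, 230, 231, 232, 231, 224, 215, 217, 222, 222, 221, 222, 222, 220, 220, 218, 217, 217, 218, 217, 216, 215, 215, 213, 202, 185, 194, 220, 229, 232, 233, 233, 232, 231, 232, 231, 227, 210, 176, 149, 140]
col317 [32, 29, 29, 16, 16, 67, 152, 170, 172, 173, 177, 178, 148, 161, 225, 232, 231, 231, 229, 230, 230, 230, 229, 229, 229, 230, 230, 229, 230, 229, 229, 229
[... 405 characters left out ...]
27, 227, 228, 228, 227, 227, 226, 227, 226, 225, 225, 225, 225, 224, 220, 221, 220, 219, 219, 217, 217, 215]
0.04 fingertip [319.7  96.1] pad outer L/R, inner L/R [[305.4, 228.6], [333.9, 228.6], [305.6, 205.1], [333.7, 205.1]]
0.3 fingertip [319.7  94.6] pad outer L/R, inner L/R [[306.2, 227.5], [333.1, 227.5], [306.1, 205.3], [333.2, 205.3]]
0.5 fingertip [319.7  96.8] pad outer L/R, inner L/R [[306.8, 223.9], [332.5, 223.9], [306.5, 203.5], [332.8, 203.5]]
0.7 fingertip [319.7 102.3] pad outer L/R, inner L/R [[307.3, 218.4], [332.0, 218.4], [306.9, 200.3], [332.4, 200.3]]
0.85 fingertip [319.7 108.6] pad outer L/R, inner L/R [[307.6, 213.2], [331.7, 213.3], [307.1, 197.1], [332.2, 197.1]]
```

The image numbers show the catch turned only to about 0.5 rad. That means the real fingertips sit roughly 15–20 mm short of the nominal TCP, which also fits what happened with the bearing. I'll push further down until the stop is felt.

Emit:
step_arm([
  {"angular": [0, 0, 0], "slide": [-0.0167, 0, 0.098], "jaw": 0},
  {"angular": [0, 0, 0], "slide": [-0.015, 0, 0.088], "jaw": 0},
  {"angular": [0, 0, 0], "slide": [-0.0027, 0, 0.016], "jaw": 0},
  {"angular": [0, 0, 0], "slide": [0, 0, 0.006], "jaw": 0},
  {"angular": [0, 0, 0], "slide": [0, 0, 0], "jaw": 0},
])

```text
time_s: 17.95
tool_pos: [0.6194, -0.0693, 0.1669]
tool_rot: [179.9, -9.9, 83.0]
force: [-0.2, 0.3, -0.4]
grip_width: 0.0005
grasp_force: 0.0
```

Emit:
step_arm([
  {"angular": [0, 0, 0], "slide": [-0.0013, 0, 0.008], "jaw": 0},
  {"angular": [0, 0, 0], "slide": [0, 0, 0], "jaw": 0},
])

```text
time_s: 18.2
tool_pos: [0.6191, -0.0692, 0.162]
tool_rot: [179.9, -9.9, 83.0]
force: [-0.2, -0.5, 0.8]
grip_width: 0.0007
grasp_force: 0.4
```

Emit:
step_arm([
  {"angular": [0, 0, 0], "slide": [-0.0013, 0, 0.008], "jaw": 0},
  {"angular": [0, 0, 0], "slide": [0, 0, 0], "jaw": 0},
])

```text
time_s: 18.45
tool_pos: [0.6195, -0.069, 0.1609]
tool_rot: [179.8, -10.0, 83.0]
force: [-4.2, 0.6, 14.1]
grip_width: 0.0006
grasp_force: 6.2
```

The stop is reached: 14 N up on the tail. Real fingertips are about 18 mm above the nominal TCP. I'll back off, straighten the tool and open.

Emit:
step_arm([
  {"angular": [0, 0, 0], "slide": [0, 0, -0.08], "jaw": 0},
  {"angular": [0, 0, 0], "slide": [0, 0, -0.12], "jaw": 0},
  {"angular": [0, 0, 0], "slide": [0, 0, -0.12], "jaw": 0.3},
  {"angular": [0, -0.055, 0], "slide": [0, 0, 0], "jaw": 1},
  {"angular": [0, 0, 0], "slide": [0, 0, 0], "jaw": 1},
  {"angular": [0, 0, 0], "slide": [0, 0, 0], "jaw": 1},
])

```text
time_s: 19.2
tool_pos: [0.6149, -0.0957, 0.3142]
tool_rot: [-179.9, -0.1, 83.1]
force: [0.1, -0.8, -0.6]
grip_width: 0.0329
grasp_force: 0.0
```

```bash
python3 - <<'E'
from h import *
o=np.array([.5531,.0599]);e=np.array([.9926,-.1216]);f=np.array([.1216,.9926])
X=lambda x,y,z:[*(o+x*e+y*f),z]
rel(X(.0866,0,.32),[180,0,83]); rel(X(.0866,0,.2455)); 
# check shaft/bearing & lever upright: grip detect in side view (black cylinder)
im,c=shot('side','side13.png'); im2,ct=shot('top','top13.png')
b=cv2.imread('pics/side13.png'); a=cv2.imread('pics/side0.png')
for n,y in(('c',0),('l',.039),('r',-.039)): print('grip pred',n,proj(c,X(.0866,y,.2775)).round(1))
for im in(a,b):
    m=(im.max(2)<45).astype(np.uint8); m[:, :340]=0; m[:, 385:]=0; m[:140]=0; m[190:]=0
    n,l,st,ce=cv2.connectedComponentsWithStats(m); print([(st[i].tolist(),ce[i].round(1).tolist()) for i in range(1,n) if st[i][4]>30])
E
```

```text
pos [ 0.6149 -0.0957  0.3142] rot [-1.7993e+02 -6.0000e-02  8.3070e+01] t 19.2
slide mm [146.9   6.5  -5.7] units [ 0.2938  0.0131 -0.0113]
ang units [-0.0004 -0.0003  0.0004]
pos [ 0.6149 -0.0957  0.3142] rot [-1.7993e+02 -6.0000e-02  8.3070e+01] t 19.2
slide mm [146.8   6.6  68.8] units [0.2937 0.0133 0.1377]
grip pred c [360.6 160.4]
grip pred l [355.9 151.1]
grip pred r [365.6 170.3]
[([353, 149, 17, 24, 198], [360.3, 159.9])]
[([340, 140, 45, 46, 829], [366.3, 158.1])]
```

The grip's detected position (360.3,159.9) matches the prediction (360.6,160.4). Moving over it.

Emit:
step_arm([
  {"angular": [0, 0, 0], "slide": [0, 0.013, -0.012], "jaw": 1},
  {"angular": [0, 0, 0], "slide": [0, 0, 0], "jaw": 1},
  {"angular": [0, 0, 0], "slide": [0.09, 0, 0], "jaw": 1},
  {"angular": [0, 0, 0], "slide": [0.1, 0, 0], "jaw": 1},
  {"angular": [0, 0, 0], "slide": [0.104, 0, 0], "jaw": 1},
  {"angular": [0, 0, 0], "slide": [0, 0, 0], "jaw": 1},
  {"angular": [0, 0, 0], "slide": [0, 0, 0], "jaw": 1},
])

```text
time_s: 20.18
tool_pos: [0.6395, 0.0478, 0.3207]
tool_rot: [-180.0, 0.1, 83.0]
force: [-0.5, -0.6, 0.5]
grip_width: 0.0866
grasp_force: 0.0
```

```bash
python3 - <<'E'
from h import *
o=np.array([.5531,.0599]);e=np.array([.9926,-.1216]);f=np.array([.1216,.9926])
X=lambda x,y,z:[*(o+x*e+y*f),z]
rel(X(.0866,0,.2455),[180,0,83]); print(env.get_obs()['grip_width'],env.get_obs()['force'])
E
```

```text
pos [0.6395 0.0478 0.3207] rot [-1.7999e+02  7.0000e-02  8.2970e+01] t 20.175
slide mm [ 1.6 -0.6 75.2] units [ 0.0032 -0.0013  0.1505]
ang units [-0.      0.0004 -0.0001]
0.0866387688310149 [-0.48957708 -0.56481233  0.52181818]
```

Emit:
step_arm([
  {"angular": [0, 0, 0], "slide": [0.003, 0, 0.05], "jaw": 1},
  {"angular": [0, 0, 0], "slide": [0, 0, 0.05], "jaw": 1},
  {"angular": [0, 0, 0], "slide": [0, 0, 0.05], "jaw": 1},
  {"angular": [0, 0, 0], "slide": [0, 0, 0], "jaw": 0.5},
  {"angular": [0, 0, 0], "slide": [0, 0, 0], "jaw": 0.1},
  {"angular": [0, 0, 0], "slide": [0, 0, 0], "jaw": 0.1},
  {"angular": [0, 0, 0], "slide": [0, 0, 0], "jaw": 0.1},
  {"angular": [0, 0, 0], "slide": [0, 0, 0], "jaw": 0.1},
  {"angular": [0, 0, 0], "slide": [0, 0, 0], "jaw": 0.1},
  {"angular": [0, 0, 0], "slide": [0, 0, 0], "jaw": 0.1},
], newtons=50)

```text
time_s: 21.42
tool_pos: [0.6395, 0.0504, 0.2458]
tool_rot: [-180.0, -0.0, 83.0]
force: [-3.9, 0.1, 2.0]
grip_width: 0.0251
grasp_force: 2.3
```

Emit:
step_arm([
  {"angular": [0, 0, 0], "slide": [0, 0, 0], "jaw": 0.1},
  {"angular": [0, 0, 0], "slide": [0, 0, 0], "jaw": 0.1},
  {"angular": [0, 0, 0], "slide": [0, 0, 0], "jaw": 0.1},
])

```text
time_s: 21.8
tool_pos: [0.639, 0.0505, 0.2458]
tool_rot: [-179.9, -0.0, 83.0]
force: [-4.5, 0.7, 0.7]
grip_width: 0.0228
grasp_force: 50.0
```

Emit:
step_arm([
  {"angular": [0, 0, 0], "slide": [0, -0.0564, 0.0083], "jaw": 0.1},
  {"angular": [0, 0, 0], "slide": [0, 0, 0], "jaw": 0.1},
  {"angular": [0, 0, 0], "slide": [0, -0.0545, 0.0166], "jaw": 0.1},
  {"angular": [0, 0, 0], "slide": [0, -0.0514, 0.0245], "jaw": 0.1},
  {"angular": [0, 0, 0], "slide": [0, 0, 0], "jaw": 0.1},
])

```text
time_s: 22.42
tool_pos: [0.5597, 0.0605, 0.2219]
tool_rot: [179.9, -0.1, 83.1]
force: [2.0, 0.2, 5.1]
grip_width: 0.0228
grasp_force: 50.0
```

Lever follows with low force. Continuing the arc.

Emit:
step_arm([
  {"angular": [0, 0, 0], "slide": [0, -0.0471, 0.032], "jaw": 0.1},
  {"angular": [0, 0, 0], "slide": [0, -0.0418, 0.0386], "jaw": 0.1},
  {"angular": [0, 0, 0], "slide": [0, -0.0356, 0.0445], "jaw": 0.1},
  {"angular": [0, 0, 0], "slide": [0, -0.0285, 0.0492], "jaw": 0.1},
  {"angular": [0, 0, 0], "slide": [0, 0, 0], "jaw": 0.1},
  {"angular": [0, 0, 0], "slide": [0, 0, 0], "jaw": 0.1},
])

```text
time_s: 23.18
tool_pos: [0.4828, 0.0701, 0.1404]
tool_rot: [-179.8, -0.0, 83.0]
force: [-8.8, 2.1, 10.3]
grip_width: 0.0227
grasp_force: 50.0
```

Emit:
step_arm([
  {"angular": [0, 0, 0], "slide": [0, -0.0209, 0.053], "jaw": 0.1},
  {"angular": [0, 0, 0], "slide": [0, -0.0127, 0.0555], "jaw": 0.1},
  {"angular": [0, 0, 0], "slide": [0, -0.004, 0.046], "jaw": 0.1},
  {"angular": [0, 0, 0], "slide": [0, 0, 0], "jaw": 0.1},
  {"angular": [0, 0, 0], "slide": [0, 0, 0], "jaw": 0.1},
])

```text
time_s: 23.8
tool_pos: [0.4633, 0.0725, 0.0622]
tool_rot: [-179.7, 0.0, 83.0]
force: [-9.7, 2.5, 8.2]
grip_width: 0.0224
grasp_force: 50.0
```

```bash
python3 - <<'E'
from h import *
o=np.array([.5531,.0599]);e=np.array([.9926,-.1216]);f=np.array([.1216,.9926])
s=env.get_obs(); p=s['tool_pos']; d=p[:2]-o; print('press',d@e,d@f,p[2],'implied grip z',p[2]+.0317,s['force'],s['time_s'])
E
```

```text
press -0.09065969267764504 0.001563772218493121 0.062191063831845216 implied grip z 0.09389106383184521 [-9.70895079  2.47366619  8.23683534] 23.8
```

Emit:
step_arm([
  {"angular": [0, 0, 0], "slide": [0, -0.003, 0.008], "jaw": 0.1},
  {"angular": [0, 0, 0], "slide": [0, 0, 0.006], "jaw": 0.1},
  {"angular": [0, 0, 0], "slide": [0, 0, 0], "jaw": 0.1},
], newtons=60)

```text
time_s: 24.18
tool_pos: [0.4633, 0.0725, 0.056]
tool_rot: [-179.8, -0.0, 83.0]
force: [-6.8, 2.3, 9.4]
grip_width: 0.0224
grasp_force: 60.0
```

Emit:
step_arm([
  {"angular": [0, 0, 0], "slide": [0, 0, 0.004], "jaw": 0.1},
  {"angular": [0, 0, 0], "slide": [0, 0, 0], "jaw": 0.1},
])

```text
time_s: 24.42
tool_pos: [0.4633, 0.0726, 0.0551]
tool_rot: [-179.8, -0.0, 83.0]
force: [-10.9, 1.3, 20.4]
grip_width: 0.0227
grasp_force: 60.0
```

Emit:
step_arm([
  {"angular": [0, 0, 0], "slide": [0, 0, 0.003], "jaw": 0.1},
  {"angular": [0, 0, 0], "slide": [0, 0, 0], "jaw": 0.1},
])

```text
time_s: 24.68
tool_pos: [0.4633, 0.0726, 0.0546]
tool_rot: [-179.8, -0.1, 83.0]
force: [-15.6, 1.0, 28.4]
grip_width: 0.0224
grasp_force: 60.0
```

Emit:
step_arm([
  {"angular": [0, 0, 0], "slide": [0, -0.003, 0], "jaw": 0.1},
  {"angular": [0, 0, 0], "slide": [0, 0, 0], "jaw": 0.1},
  {"angular": [0, 0, 0], "slide": [0, 0, 0], "jaw": 0.1},
  {"angular": [0, 0, 0], "slide": [0, 0, 0], "jaw": 0.1},
  {"angular": [0, 0, 0], "slide": [0, 0, 0], "jaw": 0.1},
  {"angular": [0, 0, 0], "slide": [0, 0, 0], "jaw": 0.1},
  {"angular": [0, 0, 0], "slide": [0, 0, 0], "jaw": 0.1},
  {"angular": [0, 0, 0], "slide": [0, 0, 0], "jaw": 0.1},
])

```text
time_s: 25.68
tool_pos: [0.4634, 0.0726, 0.0548]
tool_rot: [-180.0, -0.1, 83.0]
force: [-10.2, -0.0, 25.5]
grip_width: 0.0224
grasp_force: 60.0
```

The hold is steady at 25 N down, with the lever resting on the bearing. Handing in.

```bash
python3 -c "
from cell import env
print(env.sign_off())"
```

```text
the job is handed in; nothing more can be done
None
```

I handed the job in with the larger bearing on the shaft, the catch pushed to its stop and the lever held down on the bearing at about 25 N. The bearing slipped from the fingers and dropped the last stretch onto its shoulder, and a camera fit put it seated within about 1 mm. No verdict came back.

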